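# Close up a two-tier parts-wash carrier: tray over its posts, cover hooked and snapped

### The arm

A 7-joint arm with a two-finger parallel gripper is mounted at the origin on a cart in front of the work surface, level with it; the furniture and walls round the work are solid. World frame = base frame: x ahead of the robot, y to its left, z up, the work surface at z = 0. Lengths are in m, angles in rad, forces in N, time in s.
With the tool pointing down it reaches from about 0.425 to 0.925 m from the base axis. Payload 6.8 kg.
Tool frame: the origin (TCP) lies on the centre line of the jaws, within the pads' length; the fingertips stand 25 mm ahead of it and the grasp point (between the pads) lies 6 mm ahead of it; z points along the fingers, y is the line along which they close (so a half turn about z gives the same grasp; the last joint's range is limited). The gripper opens to 85 mm and grips with 20 to 120 N. Pads are 22 mm wide; open, the fingers measure 114 mm over their backs; the gripper's body (76 mm by 85 mm) begins 54 mm behind the grasp point. The pads swing forward as they close: fully open they stand 13 mm farther back than shut.
Start: joints at [1.087, 0.477, 0.022, 1.555, -0.011, 1.109, -0.083], TCP at [0.248, -0.628, 0.256] pointing down, gripper open.
Joint ranges: [-2.96, 2.96], [-0.34, 2.1], [-1.41, 1.46], [0.24, 2.44], [-1.37, 4.51], [0.17, 1.92], [-2.96, 2.96]. Speed limits (rad/s): [2.39, 2.39, 3.14, 3.14, 3.14, 3.14, 3.14].

### API

Orientations are given as a rotation vector (axis times angle).
In Python, from bench import status, imaging, workorder gives the robot as it stands.
- The arm moves only by the tool send_rows, never from a script. Its argument "steps" is a list of rows, each an object of numbers: "dx", "dy", "dz": the shift along the tool's x, y, z in cm; "yaw": the turn about the tool's z in degrees; "gripper": the opening, from 0 (shut) to 1 (fully open). A call has 1 to 5 rows; each row is the pose to reach, as a shift and turn from the pose commanded when the call began, along the tool's axes at that moment; what a row does not reach only later rows make up. A row lasts 1/8 s, in which the tool goes at most 62.5 mm and 10.7 degrees, less where a joint would pass 70% of its speed; a pose out of reach is approached as far as the arm can. A call with a gripper value outside its range is refused whole. The fingers move at their own pace and stop on an object; "force" is the grip in N (left out, the last holds). Time passes only in rows, so rows that repeat a pose let the fingers close. It gives the time, the measured TCP pose, the force, the opening and the grip force at its end, in the units of the state.
- status.get_obs(): the state, without advancing time (a new reading comes with each control period).
- imaging.grab_frame(name): name is "scene" or "top"; returns a dict with "color" (400x640x3 uint8, red, green, blue), "depth" (400x640 float32, m along the optical axis (not along the pixel's ray), 0 where there is no reading), "K" (3x3 intrinsics, pixels), "k1" (the pictures are not rectified: a ray, as slopes to the right and down, at radius r is drawn at 1 + k1 r^2 times it, then the intrinsics apply), "R" (3x3) and "t" (3): a world point X has camera coordinates R X + t. Camera axes: x right, y down, z forward; pixel columns grow to the right and rows downward; lengths in m; the calibration is good to about 2 mm. A picture is of the moment at which its call begins.
- workorder.hand_in(): hands the job in; it is judged then, once.
The state is a dict: "clock": time; "joints": joint angles; "qvel": joint speeds; "tau": joint torques, N m; "tcp_pos": TCP position; "orientation": TCP orientation; "contact_force": force on the tool from outside, world axes, zero at the start; "moment": the same for the moment, N m; "grip_width": finger opening in m; "gripper_force": force on a finger pad.
Only numpy, scipy, OpenCV 4.12 (cv2) and the standard library are available. Lean on these libraries where they do the work, as an engineer would, in place of code of your own. Each camera call takes 0.05 s, during which the arm holds its last target. There are 200 camera calls.

### The job

Get the parts-wash carrier ready for the washer: set the tray with the bushings over the carrier's four corner posts, lowering it by its handle until it sits level on all four collars, not dropping it. Then take the cover from its sloping rest, hook its front tongue into the slot of the carrier's front bracket with the rear still raised, and swing it down until it lies flat and the spring catch has snapped over its rear edge. Let go, and leave the other parts lying about as they are.

Things in the scene. Friction and masses are not known exactly. Their poses are not given: they have to be found in the camera images.
- carrier: fixed steel wash carrier on the blue cart, 230 x 150 mm, a bearing race on its deck. Origin: centre of underside; z up; x from its front (-x, robot side, slot bracket) to its rear (spring catch). Posts at x = +-68, y = +-58 mm: 20 mm collar up to z = 60, then a 10 mm pin to z = 114, its last 10 mm tapering to 5 mm. Tray room between lip (x = -98, top z = 128) and catch nose (x = 89, top z = 148)
- tray_seat (a point): on the carrier's axis at collar height (0, 0, 60 mm of the carrier): the tray's origin comes here. Axes are the carrier's
- slot (a point): middle of the slot in the carrier's front bracket, on its ledge (-107, 0, 113.5 mm of the carrier): the tongue tip's place. The slot opens to the rear; end wall at x = -109; ledge top z = 113, back to x = -97; cheeks at y = +-33; the lip above flares up rearwards at 34 degrees (underside z = 118 at the wall, 126 at x = -98), so the tongue slides in with the cover's rear raised 20 to 35 degrees
- catch (a joint): spring catch at the carrier's rear, 30 mm wide: 0 = sprung forward (at the start, and again once snapped over the cover), growing (rad) as the cover's rear edge pushes its sloping nose back, about 0.07 as the edge passes. That takes 2 to 6 N at the rear edge, up to about 12 N at the cover's handle. Snapped, the nose (underside z = 119 mm of the carrier) holds the cover down
- tray: sheet-metal tray, 164 (x) x 144 (y) mm, floor 4, rim 14 mm high, 0.6 kg with two bronze bushings (36 wide, 31 high) fixed at (44, -40), (-44, 40) mm. 14 mm corner holes at x = +-68, y = +-58; fits either way round. Origin: centre of underside; z up. Handle over the middle: bar along y, 12 mm thick (x), 14 high, middle 33 mm above the origin, 56 mm free between its legs; grasp across x
- cover: slatted metal cover, 188 (x) x 130 (y) x 4 mm, 0.35 kg, on the sloping rest, rear (+x) up, upper side to the robot. Origin: centre of underside; z out of the upper side.. Handle over the middle: bar along y, 12 thick (x), 14 high, middle 33 mm above the origin along z, 56 mm free; grasp across x, tool along the cover's -z. Closed: origin at 0, 0, 114 mm of the carrier, on the post tips
- tongue_tip (a point): middle of the tip of the cover's front tongue, at the underside (x = -107 mm of the cover); the tongue is 56 mm wide, 3 mm thick, 13 mm long. Axes are the cover's
- rear_edge (a point): middle of the cover's rear edge, at the underside (x = 94 mm of the cover). Axes are the cover's
- cover_rest: fixed dark steel rest on the grey cart, left: two rails sloping up to the rear at 30 degrees, rubber stops at their low ends; 190 x 130 mm, 115 mm high at the back. Origin: centre of underside; x towards the high end. The cover lies on the rails, its origin 65 mm above the rest's; lift it off square to the rails
- brass_drift: brass drift (short hexagonal bar), 111 x 27 x 14 mm, at the front of the grey cart; bystander. Origin: centre of its underside
- castle_nut: castle nut, 29 x 25 mm and 20 mm high, at the front of the grey cart; bystander. Origin: centre of its underside
- gauge_block: bright square steel block, 70 x 17 x 16 mm, lying in front of the carrier, to its left; bystander. Origin: centre of its underside
- grease_tin: round green tin with a white lid, 67 mm across and 38 mm high, on the blue cart in front of the carrier and the tray; bystander. Origin: centre of its underside
- hex_bolt: plated hexagon-head bolt, 71 mm long, lying in front of the carrier; bystander. Origin: centre of its underside

How it is judged:
On the way, in this order (a step that is already met when the one before it is completed fails the run):
1. the tray sits level on the four collars, a post through each corner hole (horizontal distance between tray and tray_seat below 0.005 m and z of tray in the frame of tray_seat between -0.003 and 0.003 m and angle between tray's own z axis and vertical below 0.03 rad and angle between the x axis of tray and the x axis of carrier, either way round below 0.08 rad), for 0.2 s.
2. the cover's tongue is in the front slot while its rear is still raised (over 8.6 degrees) (x of tongue_tip in the frame of carrier between -0.112 and -0.1015 m and y of tongue_tip in the frame of carrier between -0.01 and 0.01 m and z of tongue_tip in the frame of carrier between 0.11 and 0.121 m and angle between cover's own z axis and vertical above 0.15 rad), for 0.1 s.
At the end, for the whole second after the job is handed in: tray level on all four collars (within 3 mm), holes over the posts; cover flat (within 1.7 degrees) with its tongue tip in the slot and its rear edge at most 3.5 mm above its closed height; spring catch sprung back over the rear edge; all released and at rest (all of step 1 and x of tongue_tip in the frame of carrier between -0.112 and -0.1015 m and y of tongue_tip in the frame of carrier between -0.01 and 0.01 m and z of tongue_tip in the frame of carrier between 0.11 and 0.121 m and angle between cover's own z axis and vertical below 0.03 rad and z of rear_edge in the frame of carrier between 0.11 and 0.1175 m and value of joint catch below 0.025 rad and linear speed of each of cover, tray below 0.02 m/s); the robot touches nothing.
It fails at once if the tray is dropped onto the posts (falls faster than 0.45 m/s there) (horizontal distance between tray and tray_seat below 0.012 m and z of tray in the frame of tray_seat below 0.05 m and linear speed of tray above 0.45 m/s).
It fails at once if one of the bystanders is pushed more than 30 mm from its place (distance of any of brass_drift, castle_nut, gauge_block, grease_tin, hex_bolt from where it was at the start of the episode above 0.03 m).
It also fails if it takes over 58 s, if anything falls off the work surface, if the arm or the gripper's body presses on something with over 40 N, if the wrist force passes 120 N, or if a joint passes its speed limit or range.

## Working session

There is one attempt and no reset: what is moved stays moved. The work goes in short steps, Python scripts to look and compute and a tool call to move; the robot and the scene stay as the last step left them, time stands still between calls to the robot, and variables do not carry over. Pictures are saved under pics/ and viewed, at most 10 in all, crops included, and the job is handed in when it is done.

Besides the shell and the picture viewer there is one more tool, called after "Emit:" as name(argument=value, ...) on one line, values as JSON. send_rows: Moves the arm, as the interface text tells. Its arguments: {"type":"object","properties":{"steps":{"type":"array"},"force":{"type":"number"}},"required":["steps"]}

```bash
mkdir -p pics; ls; cat > h.py <<'E'
import numpy as np,cv2
from bench import status,imaging,workorder
def grab(n):
    f=imaging.grab_frame(n); np.savez(''+n+'.npz',**f); return f
def load(n): return dict(np.load(''+n+'.npz'))
def cloud(f):
    K=f['K'];h,w=f['depth'].shape
    u,v=np.meshgrid(np.arange(w),np.arange(h))
    xd=(u-K[0,2])/K[0,0];yd=(v-K[1,2])/K[1,1]
    x,y=xd.copy(),yd.copy()
    for _ in range(15):
        s=1+f['k1']*(x*x+y*y);x=xd/s;y=yd/s
    d=f['depth']
    P=np.stack([x*d,y*d,d],-1)
    P=(P-f['t'])@f['R']
    P[d==0]=np.nan
    return P
def save(img,name): cv2.imwrite('pics/'+name,img[...,::-1])
E
python3 - <<'E'
from h import *
for n in('scene','top'):
    f=grab(n); save(f['color'],n+'0.png'); print(n,f['K'],f['k1'],f['R'],f['t'])
print(status.get_obs())
E
```

```text
pics
scene [[456.53106718   0.         318.66914651]
 [  0.         456.53106718 197.3939403 ]
 [  0.           0.           1.        ]] -0.05654515317388032 [[-0.71623071 -0.69758674  0.01965474]
 [-0.49305553  0.48590002 -0.72166295]
 [ 0.49387227 -0.52656805 -0.69196552]] [0.33426847 0.35905302 1.1003439 ]
top [[507.45939638   0.         319.22949707]
 [  0.         507.45939638 203.52324068]
 [  0.           0.           1.        ]] 0.02057521586232728 [[-0.01404601 -0.99989812  0.00254209]
 [-0.97624038  0.0131638  -0.21629014]
 [ 0.21623465 -0.00551971 -0.97632582]] [-0.09241466  0.56790737  1.37284322]
{'clock': 0.1, 'joints': array([ 1.08692626,  0.47772107,  0.02232628,  1.55635011, -0.01149372,
        1.10931844, -0.08311991]), 'qvel': array([ 0.00088998, -0.00192815, -0.00086021, -0.00292676, -0.00252108,
       -0.00037778,  0.00144478]), 'tau': array([ 5.78673236e-03, -5.97753453e+01,  1.61434494e+00, -2.81947517e+01,
        1.29065994e-02,  5.06831682e-03,  1.41224014e-06]), 'tcp_pos': array([ 0.24753425, -0.62743813,  0.25542121]), 'orientation': array([-3.08471539e+00, -5.86517284e-01,  6.72939135e-04]), 'contact_force': array([ 0.35070918,  0.22656754, -0.23676318]), 'moment': array([ 0.02990167, -0.00838188,  0.02200458]), 'gripper_force': 0.0, 'grip_width': 0.0855827741327125}
```

View pics/scene0.png

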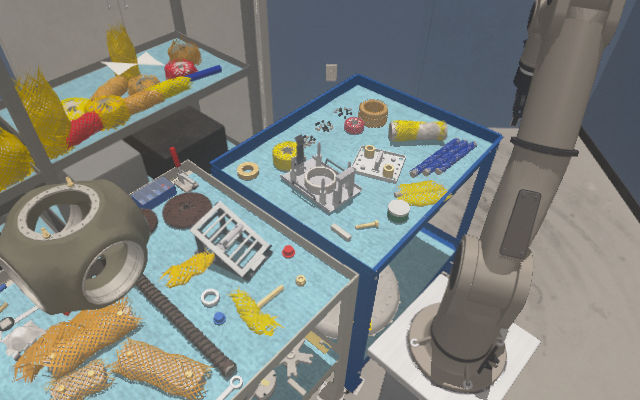

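View pics/top0.png

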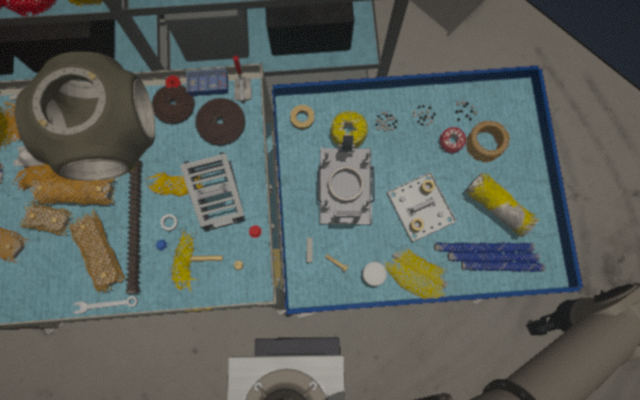

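The scene view shows the blue cart with the carrier (~320,185) and tray (~380,162), and the cover on its rest (~232,240). In the top view the carrier is at ~(346,186), the tray at ~(421,207) and the cover at ~(213,190). Next I'll enlarge these.

```bash
python3 - <<'E'
from h import *
t=load('top')['color']; s=load('scene')['color']
z=lambda im,x,y,w,h,k:cv2.resize(im[y:y+h,x:x+w],None,fx=k,fy=k,interpolation=cv2.INTER_CUBIC)
save(z(t,305,110,160,120,5),'a.png')   # 800x600
A=z(t,170,140,80,100,5); B=z(s,185,195,100,100,4); C=z(s,270,130,140,90,4)
m=np.zeros((600,800,3),np.uint8); m[:500,:400]=A; m[:400,400:800]=B; save(m,'b.png'); 
E
```

```text
(no output)
```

View pics/a.png

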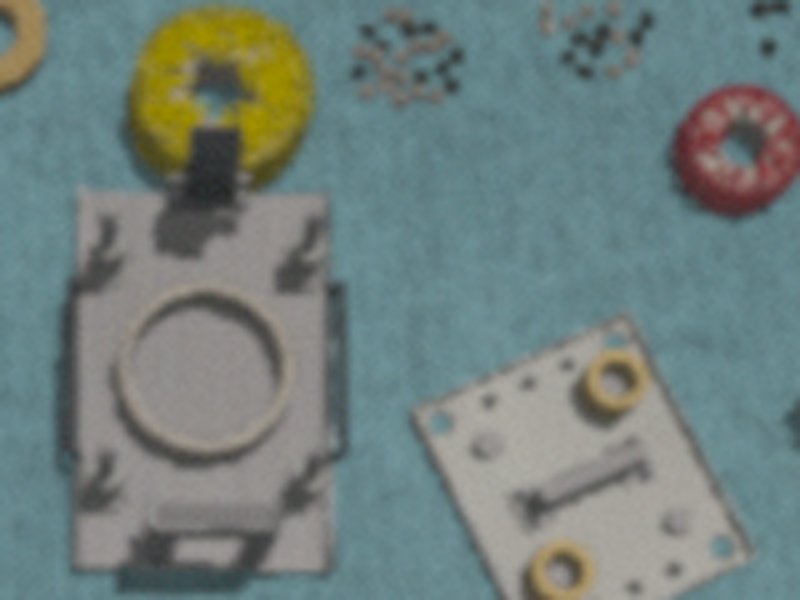

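View pics/b.png

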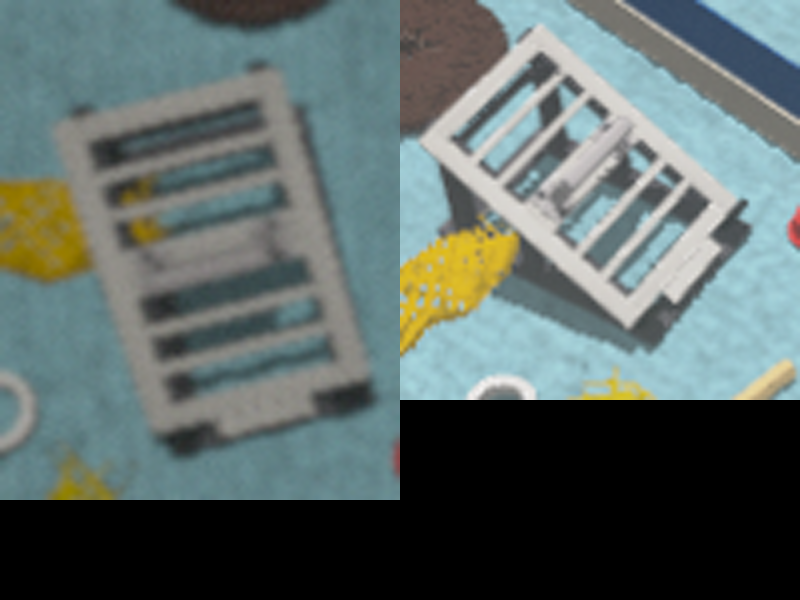

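The crops show the carrier deck spanning (72..333, 190..572) in the 5x crop, and the tray at about 23° yaw with holes at (440,422), (615,340), (722,546). The cover's handle runs across its middle, with legs flush at the bar ends. Next I'll fit poses from depth.

```bash
cat > fit.py <<'E'
from h import *
def rect(XY,deg=True):
    r=cv2.minAreaRect((XY*1000).astype(np.float32)); return np.round(r[0],1),np.round(r[1],1),round(r[2],1)
f=load('top');P=cloud(f);h=P[...,2]
g=load('scene');Q=cloud(g)
def reg(P,c,r): return P[c[1]-r[1]:c[1]+r[1],c[0]-r[0]:c[0]+r[0]].reshape(-1,3)
E
python3 - <<'E'
from fit import *
for nm,c,r in(('carrier',(345,185),(33,45)),('tray',(421,207),(36,36)),('cover',(212,190),(34,44))):
    X=reg(P,c,r);X=X[np.isfinite(X[:,2])]
    hi,e=np.histogram(X[:,2],np.arange(-.01,.16,.004)); print(nm,[(round(a*1000),int(b)) for a,b in zip(e,hi) if b>5])
# pixel->xyz helpers for points, top
for u,v in((325,150),(385,195),(412.,210)): print(P[int(v),int(u)])
# scene handle area of cover
for nm,c,r in(('S carrier',(320,180),(45,45)),('S tray',(380,162),(30,22))):
    X=reg(Q,c,r);X=X[np.isfinite(X[:,2])]
    hi,e=np.histogram(X[:,2],np.arange(-.01,.16,.004)); print(nm,[(round(a*1000),int(b)) for a,b in zip(e,hi) if b>5])
E
```

```text
carrier [(-10, 52), (-6, 423), (-2, 780), (2, 460), (6, 548), (10, 1179), (14, 808), (18, 218), (22, 130), (26, 81), (30, 58), (34, 78), (38, 203), (42, 210), (46, 83), (50, 43), (54, 42), (58, 55), (62, 31), (66, 28), (70, 10), (74, 14), (78, 15), (82, 11), (86, 14), (90, 29), (94, 14), (98, 14), (102, 15), (106, 23), (110, 18), (114, 23), (118, 54), (122, 62), (126, 56), (130, 19), (134, 8)]
tray [(-10, 71), (-6, 639), (-2, 1640), (2, 1560), (6, 618), (10, 189), (14, 104), (18, 35), (22, 21), (26, 30), (30, 72), (34, 94), (38, 66), (42, 20)]
cover [(-10, 550), (-6, 1468), (-2, 1104), (2, 295), (6, 87), (10, 56), (14, 111), (18, 146), (22, 159), (26, 108), (30, 57), (34, 66), (38, 83), (42, 55), (46, 73), (50, 72), (54, 53), (58, 47), (62, 64), (66, 81), (70, 118), (74, 82), (78, 67), (82, 88), (86, 76), (90, 92), (94, 154), (98, 142), (102, 71), (106, 94), (110, 117), (114, 56), (118, 6)]
[ 0.74089262 -0.12006621  0.01492694]
[ 6.03488481e-01 -2.95835328e-01  5.66053578e-04]
[ 0.55325146 -0.36981726  0.01899169]
S carrier [(-10, 19), (-6, 474), (-2, 2442), (2, 1266), (6, 200), (10, 636), (14, 536), (18, 245), (22, 223), (26, 150), (30, 127), (34, 154), (38, 225), (42, 256), (46, 229), (50, 149), (54, 53), (58, 61), (62, 39), (66, 27), (70, 31), (74, 21), (78, 22), (82, 33), (86, 22), (90, 27), (94, 38), (98, 36), (102, 31), (106, 45), (110, 31), (114, 25), (118, 47), (122, 57), (126, 38), (130, 13), (134, 13), (138, 15), (142, 13)]
S tray [(-6, 122), (-2, 783), (2, 859), (6, 279), (10, 149), (14, 94), (18, 37), (22, 34), (26, 33), (30, 44), (34, 71), (38, 37), (42, 7), (82, 7), (94, 6), (106, 9), (118, 12), (122, 9), (126, 6)]
```

```bash
cat >> fit.py <<'E'
def ray(f,uv,z):
    K=f['K'];uv=np.atleast_2d(np.float64(uv));xd=(uv-[K[0,2],K[1,2]])/K[0,0];x=xd.copy()
    for _ in range(15): x=xd/(1+f['k1']*(x**2).sum(1,keepdims=True))
    d=np.c_[x,np.ones(len(x))]@f['R'];o=-f['R'].T@f['t']
    return o+d*((z-o[2])/d[:,2])[:,None]
def proj(f,X):
    C=np.atleast_2d(X)@f['R'].T+f['t'];s=C[:,:2]/C[:,2:];s=s*(1+f['k1']*(s**2).sum(1,keepdims=True))
    return s*f['K'][0,0]+[f['K'][0,2],f['K'][1,2]]
def px(p,o,k): return (np.float64(p)+.5)/k-.5+np.array(o)
E
python3 - <<'E'
from fit import *
np.set_printoptions(precision=4,suppress=True)
c=px([(77,190),(325,190),(333,572),(72,572)],(305,110),5)
X=ray(f,c,.013);print('carr',X,X.mean(0))
d=np.linalg.norm(np.diff(np.r_[X,X[:1]],axis=0),axis=1);print(d)
hl=px([(440,422),(615,340),(722,546)],(305,110),5);T=ray(f,hl,.004);print('holes',T,np.linalg.norm(T[0]-T[1]),np.linalg.norm(T[2]-T[1]),'ctr',(T[0]+T[2])/2, np.degrees(np.arctan2(*(T[0]-T[1])[:2])))
print('handle',ray(f,px([(522,505),(640,455)],(305,110),5),.040))
bb=px([(563,572),(615,382)],(305,110),5);print('bush',ray(f,bb,.031),ray(f,bb,.031).mean(0))
s=g['color'];im=cv2.resize(s[125:225,275:405],None,fx=6,fy=6,interpolation=cv2.INTER_CUBIC);save(im,'c.png')
# cover: points bright & high, plane fit in both views
for nm,PP,cc,rr,G in(('top',P,(212,190),(34,44),f),('scene',Q,(232,240),(45,45),g)):
    m=np.zeros(PP.shape[:2],bool);m[cc[1]-rr[1]:cc[1]+rr[1],cc[0]-rr[0]:cc[0]+rr[0]]=1
    col=G['color'].astype(int);m&=(col.min(-1)>(100 if nm=='top' else 150))&(PP[...,2]>.015)&(np.ptp(col,axis=-1)<25)
    X=PP[m];w=np.ones(len(X),bool)
    for _ in range(8):
        A=np.c_[X[:,:2],np.ones(len(X))];k=np.linalg.lstsq(A[w],X[w,2],rcond=None)[0];r=X[:,2]-A@k;w=abs(r)<.007
    print(nm,len(X),w.sum(),k,'slope',np.degrees(np.arctan(np.hypot(*k[:2]))),'dir',np.degrees(np.arctan2(k[1],k[0])),'z std',r[w].std(), X[w].min(0),X[w].max(0))
E
```

```text
carr [[ 0.7493 -0.1052  0.013 ]
 [ 0.7473 -0.254   0.013 ]
 [ 0.5146 -0.2504  0.013 ]
 [ 0.5167 -0.099   0.013 ]] [ 0.632  -0.1772  0.013 ]
[0.1488 0.2327 0.1515 0.2327]
holes [[ 0.6054 -0.318   0.004 ]
 [ 0.6542 -0.4244  0.004 ]
 [ 0.5286 -0.4793  0.004 ]] 0.1170694506291957 0.13708431252303294 ctr [ 0.567  -0.3986  0.004 ] -24.63127847433264
handle [[ 0.5473 -0.3571  0.04  ]
 [ 0.5757 -0.4264  0.04  ]]
bush [[ 0.5096 -0.3802  0.031 ]
 [ 0.6215 -0.4167  0.031 ]] [ 0.5656 -0.3984  0.031 ]
top 1816 1625 [ 0.5609  0.1452 -0.3019] slope 30.0856469738092 dir 14.510258147191102 z std 0.003094646879089294 [0.4979 0.1198 0.0151] [0.7032 0.2841 0.1176]
scene 1709 1557 [ 0.5613  0.1483 -0.3029] slope 30.137326125719554 dir 14.795353597521226 z std 0.002544328113335735 [0.5137 0.0513 0.015 ] [0.7036 0.286  0.118 ]
```

View pics/c.png

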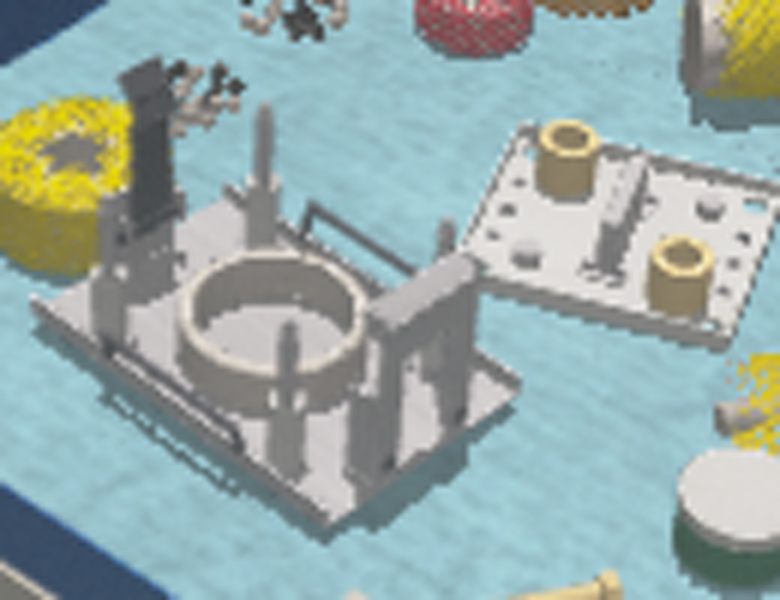

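The scene crop shows the pin tips at (264,105), (289,325) and (445,220). The catch stands at (145,60) and the bracket arch at (425,290).

```bash
python3 - <<'E'
from fit import *
np.set_printoptions(precision=4,suppress=True)
p=px([(264,105),(289,325),(445,220)],(275,125),6);X=ray(g,p,.114);print('tips',X)
a=np.radians(-1.0);R=np.array([[np.cos(a),-np.sin(a)],[np.sin(a),np.cos(a)]]);c=np.array([.632,-.1772])
L=np.array([[68,-58],[-68,58],[-68,-58]])/1e3
print('pred',L@R.T+c)
d=np.linalg.norm
print(d(X[0]-X[1]),d(X[0]-X[2]),d(X[1]-X[2]),'ctr',(X[0]+X[1])/2)
# deck corners scene
q=px([(522,388),(330,530),(35,302)],(275,125),6);Y=ray(g,q,.013);print('deck',Y,'ctr',(Y[0]+Y[2])/2,d(Y[0]-Y[1]),d(Y[1]-Y[2]))
# bracket top & catch top heights
t=Q[125:225,275:405].reshape(-1,3);m=(t[:,2]>.118)&(t[:,0]<.56);print('bracket top pts',np.nanmean(t[m],0),t[m].min(0),t[m].max(0))
t=P[130:235,310:385].reshape(-1,3);m=(t[:,2]>.112)&(t[:,0]<.56);print('bracket top',np.nanmean(t[m],0),t[m].min(0),t[m].max(0))
# cover outline: synth model projection fit by IoU on brightness in both images
from scipy.optimize import minimize
def coverpts():
    z=4e-3;o=[(-94,-65),(-94,-28),(-107,-28),(-107,28),(-94,28),(-94,65),(94,65),(94,-65)]
    return np.array([(x/1e3,y/1e3,z if abs(x)<107 else .003) for x,y in o])
def pose(v):
    psi=v[3];th=np.radians(30)
    xr=np.array([np.cos(psi)*np.cos(th),np.sin(psi)*np.cos(th),np.sin(th)]);yr=np.array([-np.sin(psi),np.cos(psi),0]);zr=np.cross(xr,yr)
    return np.c_[xr,yr,zr],np.array(v[:3])
grads=[]
for G in(f,g):
    im=cv2.GaussianBlur(cv2.cvtColor(G['color'],cv2.COLOR_RGB2GRAY),(0,0),1.0).astype(np.float32)
    grads.append(np.hypot(cv2.Sobel(im,cv2.CV_32F,1,0),cv2.Sobel(im,cv2.CV_32F,0,1)))
def cost(v,ws=(1,1),pr=False):
    Rm,t=pose(v);O=coverpts();O=np.r_[O,O[:1]]
    E=np.concatenate([O[i]+(O[i+1]-O[i])*np.linspace(0,1,40)[:,None] for i in range(len(O)-1)])
    E=E@Rm.T+t;s=0
    for w,G,gr in zip(ws,(f,g),grads):
        q=proj(G,E).astype(np.float32)
        s-=w*cv2.remap(gr,q[:,0].reshape(1,-1),q[:,1].reshape(1,-1),cv2.INTER_LINEAR).mean()/gr.std()
    return s
z0=.065
best=None
for ws in((1,1),(1,0),(0,1)):
  best=None
  for x0 in(.60,.61,.62):
   for y0 in(.185,.195,.205):
    for ps in(13,15,17):
     r=minimize(cost,[x0,y0,z0,np.radians(ps)],args=(ws,),method='Nelder-Mead',options=dict(initial_simplex=np.array([x0,y0,z0,np.radians(ps)])+np.r_[np.zeros((1,4)),np.diag([.006,.006,.003,.03])]))
     if best is None or r.fun<best.fun: best=r
  print(ws,best.x,np.degrees(best.x[3]),best.fun)
E
```

```text
tips [[ 0.6975 -0.2334  0.114 ]
 [ 0.5627 -0.1128  0.114 ]
 [ 0.563  -0.2299  0.114 ]]
pred [[ 0.699  -0.2364]
 [ 0.565  -0.118 ]
 [ 0.563  -0.234 ]]
0.18082934100171064 0.13455183415777225 0.11712229341742843 ctr [ 0.6301 -0.1731  0.114 ]
deck [[ 0.5164 -0.2499  0.013 ]
 [ 0.516  -0.0982  0.013 ]
 [ 0.7525 -0.1103  0.013 ]] ctr [ 0.6344 -0.1801  0.013 ] 0.15173771061293564 0.23677867622537976
bracket top pts [ 0.5268 -0.1714  0.1237] [ 0.5155 -0.2103  0.1182] [ 0.5365 -0.1349  0.1311]
bracket top [ 0.527  -0.1774  0.1231] [ 0.5188 -0.212   0.1124] [ 0.5345 -0.1418  0.1335]
(1, 1) [0.6108 0.2032 0.0624 0.2537] 14.535645536230787 -7.6228437423706055
(1, 0) [0.6119 0.2042 0.0536 0.2586] 14.818736948555221 -3.2701241970062256
(0, 1) [0.6104 0.2039 0.0637 0.2522] 14.45106700964472 -4.430211067199707
```

```bash
cat > ef.py <<'E'
from fit import *
from scipy.optimize import minimize
np.set_printoptions(precision=4,suppress=True)
def grad(G,s=1.0):
    im=cv2.GaussianBlur(cv2.cvtColor(G['color'],cv2.COLOR_RGB2GRAY),(0,0),s).astype(np.float32)
    return np.hypot(cv2.Sobel(im,cv2.CV_32F,1,0),cv2.Sobel(im,cv2.CV_32F,0,1))
def seg(a,b,n=50): return np.array(a)+(np.array(b)-np.array(a))*np.linspace(0,1,n)[:,None]
def box(hx,hy,z,sides='fblr'):
    c=dict(f=((-hx,-hy,z),(-hx,hy,z)),b=((hx,-hy,z),(hx,hy,z)),l=((-hx,hy,z),(hx,hy,z)),r=((-hx,-hy,z),(hx,-hy,z)))
    return np.concatenate([seg(*c[s]) for s in sides])
def circ(x,y,r,z,n=40):
    a=np.linspace(0,2*np.pi,n,endpoint=False);return np.c_[x+r*np.cos(a),y+r*np.sin(a),np.full(n,z)]
def fitp(models,frames,x0,z):   # planar pose x,y,yaw ; models per frame
    gr=[grad(G) for G in frames]
    def cost(v):
        c,s=np.cos(v[2]),np.sin(v[2]);Rm=np.array([[c,-s,0],[s,c,0],[0,0,1]]);o=0
        for M,G,g_ in zip(models,frames,gr):
            q=proj(G,M@Rm.T+[v[0],v[1],z]).astype(np.float32)
            o-=cv2.remap(g_,q[:,0].reshape(1,-1),q[:,1].reshape(1,-1),cv2.INTER_LINEAR).mean()/g_.std()
        return o
    best=None
    for dx in(-.006,0,.006):
        for dy in(-.006,0,.006):
            s0=np.array(x0)+[dx,dy,0]
            r=minimize(cost,s0,method='Nelder-Mead',options=dict(initial_simplex=s0+np.r_[np.zeros((1,3)),np.diag([.004,.004,.03])]))
            if best is None or r.fun<best.fun: best=r
    return np.r_[best.x[:2],np.degrees(best.x[2]),best.fun]
E
python3 - <<'E'
from ef import *
for z in(.010,.012,.014):
    M=box(.115,.075,z)
    print(z,'carr both',fitp([M,M],[f,g],[.632,-.177,-.017],0),'top',fitp([M],[f],[.632,-.177,-.017],0),'scene',fitp([M],[g],[.632,-.177,-.017],0))
H=np.concatenate([circ(x,y,.007,.004) for x in(-.068,.068) for y in(-.058,.058)])
B=np.concatenate([circ(.044,-.040,.018,.031),circ(-.044,.040,.018,.031)])
M=np.r_[box(.082,.072,.014),H,B]
print('tray',fitp([M,M],[f,g],[.567,-.398,np.radians(24)],0),'top',fitp([M],[f],[.567,-.398,np.radians(24)],0),'sc',fitp([M],[g],[.567,-.398,np.radians(24)],0))
E
```

```text
0.01 carr both [ 0.636  -0.1681 -2.0173 -4.2042] top [ 0.6369 -0.1786 -0.7867 -2.313 ] scene [ 0.6372 -0.1672 -1.6765 -2.1824]
0.012 carr both [ 0.6352 -0.167  -1.8979 -4.1868] top [ 0.6361 -0.1786 -0.8219 -2.2975] scene [ 0.6354 -0.1657 -1.6133 -2.1808]
0.014 carr both [ 0.6344 -0.1805 -1.3767 -4.2119] top [ 0.6355 -0.1786 -0.8295 -2.2813] scene [ 0.6343 -0.1642 -1.4595 -2.177 ]
tray [ 0.5674 -0.3985 24.1606 -3.757 ] top [ 0.56   -0.3926 23.1431 -2.0175] sc [ 0.568  -0.3962 25.5916 -2.0056]
```

```bash
cat > mv.py <<'E'
from h import *
from scipy.spatial.transform import Rotation as Ro
np.set_printoptions(precision=4,suppress=True)
def tool():
    o=status.get_obs();return o,Ro.from_rotvec(o['orientation']).as_matrix(),o['tcp_pos']
def go(target,yaxis=None):
    """target tcp world; yaxis: desired closing direction angle (deg world)"""
    o,R,p=tool();d=R.T@(np.array(target)-p)*100
    print('clock',round(o['clock'],2),'tcp',p,'F',o['contact_force'],'w',round(o['grip_width'],4))
    ya=np.degrees(np.arctan2(R[1,1],R[0,1]));print('shift cm',d,'y-axis ang',ya,'tilt',R[:,2])
    if yaxis is not None:
        dd=(yaxis-ya+90)%180-90;print('yaw (tool z down => minus)',-dd)
E
python3 - <<'E'
from mv import *
go([.567,-.398,.12],24.2)
E
```

```text
clock 0.1 tcp [ 0.2475 -0.6274  0.2554] F [ 0.3507  0.2266 -0.2368] w 0.0856
shift cm [38.1394 -9.5957 13.5535] y-axis ang -68.46896455776758 tilt [-0.0007  0.0015 -1.    ]
yaw (tool z down => minus) 87.3310354422324
```

Emit:
send_rows(steps=[{"dx": 6, "dy": -1.5, "yaw": -10, "gripper": 1}, {"dx": 12, "dy": -3, "yaw": -20, "gripper": 1}, {"dx": 18, "dy": -4.5, "yaw": -30, "gripper": 1}, {"dx": 24, "dy": -6, "yaw": -40, "gripper": 1}, {"dx": 30, "dy": -7.5, "yaw": -50, "gripper": 1}])

```text
validation failed for argument at $.st...
```

```bash
python3 - <<'E'
from mv import *
go([.567,-.398,.12],24.2)
E
```

```text
clock 0.1 tcp [ 0.2475 -0.6274  0.2554] F [ 0.3507  0.2266 -0.2368] w 0.0856
shift cm [38.1394 -9.5957 13.5535] y-axis ang -68.46896455776758 tilt [-0.0007  0.0015 -1.    ]
yaw (tool z down => minus) 87.3310354422324
```

Emit:
send_rows(steps=[{"dx": 6, "dy": -1.5, "dz": 0, "yaw": -10, "gripper": 1}, {"dx": 12, "dy": -3, "dz": 0, "yaw": -20, "gripper": 1}, {"dx": 18, "dy": -4.5, "dz": 0, "yaw": -30, "gripper": 1}, {"dx": 24, "dy": -6, "dz": 0, "yaw": -40, "gripper": 1}, {"dx": 30, "dy": -7.5, "dz": 0, "yaw": -50, "gripper": 1}])

```text
clock: 0.72
tcp_pos: [0.5004, -0.4467, 0.256]
orientation: [-2.544, -1.843, 0.0]
contact_force: [1.6, -0.8, -0.2]
grip_width: 0.0858
gripper_force: 0.0
```

```bash
python3 - <<'E'
from mv import *
go([.567,-.398,.12],24.2)
E
```

```text
clock 0.72 tcp [ 0.5004 -0.4467  0.256 ] F [ 1.6248 -0.8147 -0.213 ] w 0.0858
shift cm [ 6.6973  4.8162 13.5971] y-axis ang -18.152286479103616 tilt [-0.0005  0.0002 -1.    ]
yaw (tool z down => minus) -42.35228647910361
```

Emit:
send_rows(steps=[{"dx": 1.7, "dy": 1.2, "dz": 3, "yaw": -10, "gripper": 1}, {"dx": 3.4, "dy": 2.4, "dz": 6, "yaw": -20, "gripper": 1}, {"dx": 5, "dy": 3.6, "dz": 9, "yaw": -30, "gripper": 1}, {"dx": 6.7, "dy": 4.8, "dz": 11.5, "yaw": -40, "gripper": 1}, {"dx": 6.7, "dy": 4.8, "dz": 13.6, "yaw": -42.4, "gripper": 1}])

```text
clock: 1.35
tcp_pos: [0.567, -0.3976, 0.1187]
orientation: [-1.707, -2.636, -0.003]
contact_force: [-0.4, 0.6, 0.1]
grip_width: 0.0851
gripper_force: 0.0
```

```bash
python3 - <<'E'
from mv import *
f=grab('top');g=grab('scene')
go([.567,-.398,.04],24.2)
z=lambda im,x,y,w,h,k:cv2.resize(im[y:y+h,x:x+w],None,fx=k,fy=k,interpolation=cv2.INTER_CUBIC)
m=np.zeros((360,800,3),np.uint8);m[:,:400]=z(f['color'],375,162,100,90,4);m[:,400:]=z(g['color'],335,110,100,90,4);save(m,'d.png')
E
```

```text
clock 1.45 tcp [ 0.5637 -0.3995  0.1171] F [-0.4863 -0.4322 -0.4486] w 0.0852
shift cm [-0.0284  0.3954  7.7092] y-axis ang 23.8070586877842 tilt [-0.005   0.0024 -1.    ]
yaw (tool z down => minus) -0.39294131221579676
```

View pics/d.png

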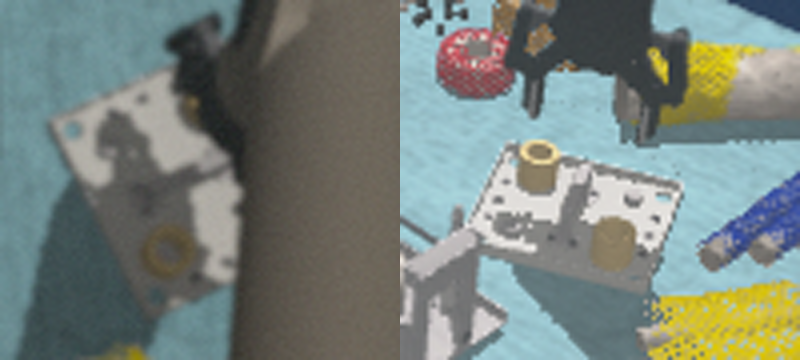

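The tray is still in place, and the gripper is centred above its handle bar with the fingers on either side of it. I'll descend and grip.

Emit:
send_rows(steps=[{"dx": 0, "dy": 0, "dz": 4, "yaw": 0, "gripper": 1}, {"dx": 0, "dy": 0, "dz": 6.5, "yaw": 0, "gripper": 1}, {"dx": 0, "dy": 0, "dz": 8, "yaw": 0, "gripper": 1}, {"dx": 0, "dy": 0, "dz": 8, "yaw": 0, "gripper": 0.6}, {"dx": 0, "dy": 0, "dz": 8, "yaw": 0, "gripper": 0.4}], force=60)

```text
clock: 2.08
tcp_pos: [0.5667, -0.4004, 0.0418]
orientation: [1.713, 2.631, -0.0]
contact_force: [0.6, 0.5, -0.1]
grip_width: 0.0517
gripper_force: 0.0
```

```bash
python3 - <<'E'
from mv import *
go([.567,-.398,.04],24.2)
E
```

```text
clock 2.08 tcp [ 0.5667 -0.4004  0.0418] F [ 0.6175  0.4944 -0.1445] w 0.0517
shift cm [0.2122 0.1262 0.177 ] y-axis ang 23.87622229926084 tilt [ 0.0017 -0.0013 -1.    ]
yaw (tool z down => minus) -0.3237777007391571
```

Emit:
send_rows(steps=[{"dx": 0, "dy": 0, "dz": 0, "yaw": 0, "gripper": 0.2}, {"dx": 0, "dy": 0, "dz": 0, "yaw": 0, "gripper": 0}, {"dx": 0, "dy": 0, "dz": 0, "yaw": 0, "gripper": 0}, {"dx": 0, "dy": 0, "dz": 0, "yaw": 0, "gripper": 0}])

```text
clock: 2.58
tcp_pos: [0.5668, -0.4, 0.0414]
orientation: [1.712, 2.632, 0.0]
contact_force: [-0.8, 0.8, 6.4]
grip_width: 0.0107
gripper_force: 59.9
```

```bash
python3 - <<'E'
from mv import *
go([.567,-.398,.04],24.2)
print(status.get_obs()['gripper_force'])
E
```

```text
clock 2.58 tcp [ 0.5668 -0.4     0.0414] F [-0.8081  0.757   6.3532] w 0.0107
shift cm [0.1696 0.1005 0.1394] y-axis ang 23.929876220062063 tilt [ 0.0015 -0.0008 -1.    ]
yaw (tool z down => minus) -0.2701237799379328
59.857909083366394
```

Emit:
send_rows(steps=[{"dx": 0, "dy": 0, "dz": -2, "yaw": 0, "gripper": 0}, {"dx": 0, "dy": 0, "dz": -6, "yaw": 0, "gripper": 0}, {"dx": 0, "dy": 0, "dz": -10, "yaw": 0, "gripper": 0}, {"dx": 0, "dy": 0, "dz": -14, "yaw": 0, "gripper": 0}, {"dx": 0, "dy": 0, "dz": -17, "yaw": 0, "gripper": 0}], force=80)

```text
clock: 3.2
tcp_pos: [0.5655, -0.3995, 0.2122]
orientation: [-1.712, -2.634, 0.0]
contact_force: [0.4, -0.2, -6.5]
grip_width: 0.0104
gripper_force: 78.6
```

```bash
python3 - <<'E'
from mv import *
go([.632,-.1775,.21],-1)
E
```

```text
clock 3.2 tcp [ 0.5655 -0.3995  0.2122] F [ 0.3901 -0.1799 -6.4992] w 0.0104
shift cm [17.5934 15.0815  0.2194] y-axis ang 23.93655679904353 tilt [-0.0002 -0.0001 -1.    ]
yaw (tool z down => minus) 24.93655679904353
```

Emit:
send_rows(steps=[{"dx": 3.5, "dy": 3, "dz": 0, "yaw": 5, "gripper": 0}, {"dx": 7.5, "dy": 6.5, "dz": 0, "yaw": 11, "gripper": 0}, {"dx": 12, "dy": 10.2, "dz": 0, "yaw": 17, "gripper": 0}, {"dx": 16, "dy": 13.5, "dz": 0, "yaw": 23, "gripper": 0}, {"dx": 17.6, "dy": 15.1, "dz": 0, "yaw": 25, "gripper": 0}])

```text
clock: 3.82
tcp_pos: [0.6327, -0.172, 0.2104]
orientation: [-2.236, -2.203, -0.002]
contact_force: [0.7, -0.1, -6.4]
grip_width: 0.0105
gripper_force: 78.5
```

Emit:
send_rows(steps=[{"dx": 0, "dy": 0, "dz": 0, "yaw": 0, "gripper": 0}, {"dx": 0, "dy": 0, "dz": 0, "yaw": 0, "gripper": 0}])

```text
clock: 4.08
tcp_pos: [0.6317, -0.1789, 0.2101]
orientation: [-2.243, -2.2, 0.003]
contact_force: [0.3, -1.4, -6.8]
grip_width: 0.0104
gripper_force: 78.5
```

```bash
python3 - <<'E'
from mv import *
f=grab('top');g=grab('scene')
go([.632,-.1775,.2],-1)
z=lambda im,x,y,w,h,k:cv2.resize(im[y:y+h,x:x+w],None,fx=k,fy=k,interpolation=cv2.INTER_CUBIC)
m=np.zeros((500,800,3),np.uint8);m[:,:400]=z(f['color'],300,120,80,100,5);m[:,400:]=z(g['color'],275,110,80,100,5);save(m,'e.png')
E
```

```text
clock 4.17 tcp [ 0.6317 -0.1796  0.2101] F [ 0.2075 -0.6376 -5.3343] w 0.0101
shift cm [0.2102 0.0224 1.007 ] y-axis ang -1.1975507213286245 tilt [-0.0011 -0.0009 -1.    ]
yaw (tool z down => minus) -0.19755072132862495
```

View pics/e.png

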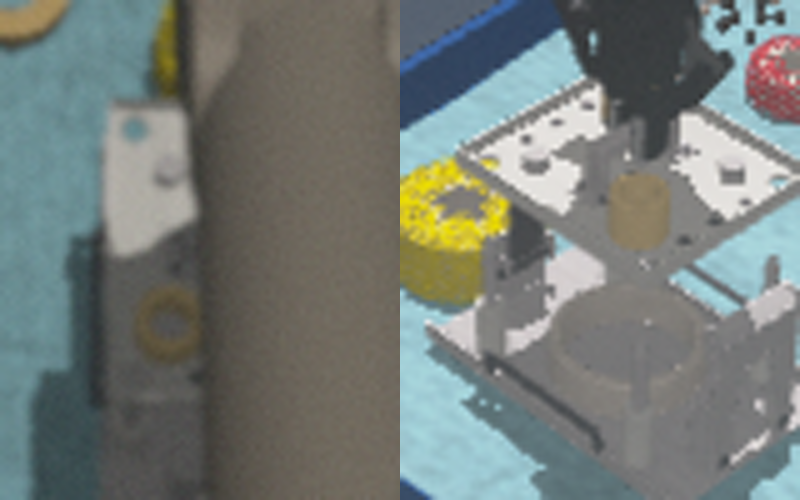

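Top view: the arm hides most of the tray. Scene view: the tray hangs level above the carrier, with its left corner at (460,155) and near corner around (640,275) in the montage. I'll fit the tray in the scene frame and compare it with the pins there.

```bash
python3 - <<'E'
from ef import *
H=np.concatenate([circ(x,y,.007,.004) for x in(-.068,.068) for y in(-.058,.058)])
B=circ(-.044,.040,.018,.031)
o=[.6317,-.1796,np.radians(-1.2)];z=.1687
for nm,M in(('rimtop l,f',box(.082,.072,.014,'lf')),('rim both',np.r_[box(.082,.072,.014,'lfbr'),box(.082,.072,0,'lf')]),('all',np.r_[box(.082,.072,.014),box(.082,.072,0,'lf'),H,B])):
    print(nm,fitp([M],[g],o,z), 'top-l', fitp([box(.082,.072,.014,'lb')],[f],o,z) if nm=='all' else '')
im=cv2.resize(g['color'][105:215,275:405],None,fx=6,fy=6,interpolation=cv2.INTER_CUBIC)
v=fitp([np.r_[box(.082,.072,.014),box(.082,.072,0,'lf'),H,B]],[g],o,z);v[2]=np.radians(v[2])
def draw(M,v,z,col):
    c,s=np.cos(v[2]),np.sin(v[2]);Rm=np.array([[c,-s,0],[s,c,0],[0,0,1]])
    for u in proj(g,M@Rm.T+[v[0],v[1],z]):
        q=((u-[275,105])+.5)*6-.5;cv2.circle(im,(int(q[0]),int(q[1])),1,col,-1)
draw(np.r_[box(.082,.072,.014),H],v,z,(255,0,0))
draw(np.concatenate([box(.115,.075,.012)]+[circ(x,y,.0025,.114) for x in(-.068,.068) for y in(-.058,.058)]),[.632,-.1775,np.radians(-1)],0,(0,255,0))
save(im,'f.png')
E
```

```text
rimtop l,f [ 0.6389 -0.1731 -9.5703 -2.2569] top-l 
rim both [ 0.6318 -0.1758 -1.2084 -1.9464] top-l 
all [ 0.6297 -0.1809 12.5438 -1.9134] top-l [ 0.6269 -0.1774 -0.8386 -2.091 ]
```

View pics/f.png

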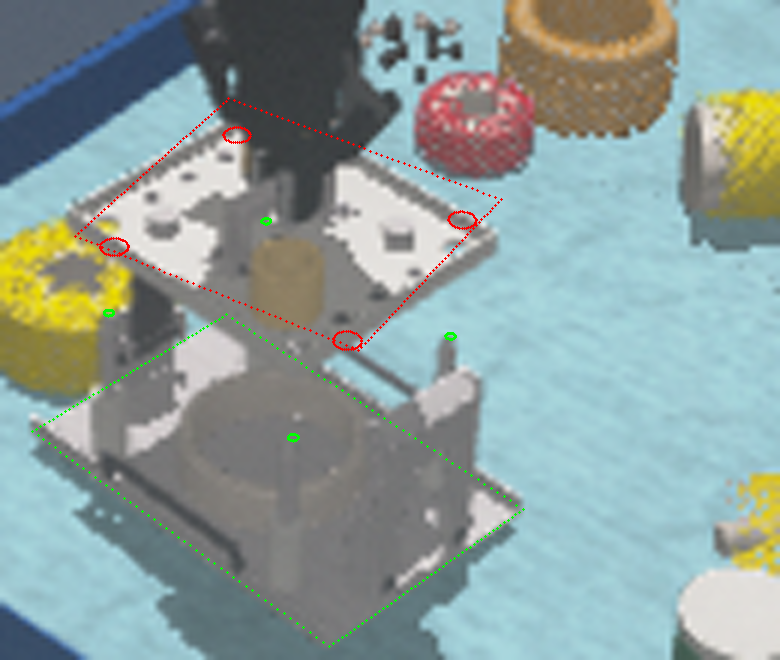

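```bash
python3 - <<'E'
from ef import *
f0=dict(f,color=cv2.imread('pics/top0.png')[...,::-1]);g0=dict(g,color=cv2.imread('pics/scene0.png')[...,::-1])
def cyl(G,x,y,r,z0,z1):
    o=-G['R'].T@G['t'];d=np.array([o[0]-.632-x,o[1]+.1775-y]);d/=np.hypot(*d);n=np.array([-d[1],d[0]])*r
    return np.r_[seg((x+n[0],y+n[1],z0),(x+n[0],y+n[1],z1),30),seg((x-n[0],y-n[1],z0),(x-n[0],y-n[1],z1),30)]
x0=[.632,-.1775,np.radians(-1)]
posts=[(.068,-.058),(-.068,.058),(-.068,-.058)]
for G,nm in((g0,'scene'),(f0,'top')):
    PI=np.concatenate([cyl(G,x,y,.005,.066,.104) for x,y in posts]);CO=np.concatenate([cyl(G,x,y,.010,.02,.058) for x,y in posts[:2]])
    D=box(.115,.075,.012)
    print(nm,'pins',fitp([PI],[G],x0,0),'pins+coll',fitp([np.r_[PI,CO]],[G],x0,0),'all',fitp([np.r_[PI,CO,D]],[G],x0,0),'deck',fitp([box(.115,.075,.012,'lfr')],[G],x0,0))
T=np.r_[box(.082,.072,.014),box(.082,.072,0,'lf')]
print('tray now',[fitp([T],[g],[.6317,-.178,a],.1687) for a in(-.01,-.03)])
E
```

```text
scene pins [ 0.6386 -0.1823 -1.3218 -2.532 ] pins+coll [ 0.6284 -0.1717 -1.3154 -2.485 ] all [ 0.6379 -0.1817 -1.2605 -2.2422] deck [ 0.636  -0.1658 -1.9257 -2.21  ]
top pins [ 0.6299 -0.1773 -1.2611 -3.2937] pins+coll [ 0.6286 -0.1764 -1.164  -2.9695] all [ 0.6312 -0.1779 -1.3094 -2.5528] deck [ 0.6366 -0.1786 -0.8161 -2.524 ]
tray now [array([ 0.6318, -0.1759, -1.208 , -1.9461]), array([ 0.6196, -0.1631, -1.0154, -1.9784])]
```

Emit:
send_rows(steps=[{"dx": 0, "dy": 0.1, "dz": 1.5, "yaw": 0, "gripper": 0}, {"dx": 0, "dy": 0.1, "dz": 3, "yaw": 0, "gripper": 0}, {"dx": 0, "dy": 0.1, "dz": 4.5, "yaw": 0, "gripper": 0}, {"dx": 0, "dy": 0.1, "dz": 4.8, "yaw": 0, "gripper": 0}, {"dx": 0, "dy": 0.1, "dz": 4.8, "yaw": 0, "gripper": 0}])

```text
clock: 4.8
tcp_pos: [0.6337, -0.1775, 0.162]
orientation: [-2.242, -2.2, 0.0]
contact_force: [-0.5, 0.5, -5.7]
grip_width: 0.0103
gripper_force: 78.4
```

```bash
python3 - <<'E'
from ef import *
from mv import go
import shutil
go([.632,-.1775,.1],-1.2)
g=grab('scene')
T=np.r_[box(.082,.072,.014),box(.082,.072,0,'lf')]
o=status.get_obs();z=o['tcp_pos'][2]-.0414;x0=np.r_[o['tcp_pos'][:2]+[0,.003],-.02]
print(z,fitp([T],[g],x0,z))
im=cv2.resize(g['color'][115:215,280:380],None,fx=6,fy=6,interpolation=cv2.INTER_CUBIC)
save(im,'g.png')
E
```

```text
clock 4.8 tcp [ 0.6337 -0.1775  0.162 ] F [-0.5155  0.486  -5.7289] w 0.0103
shift cm [-0.002  -0.1645  6.2005] y-axis ang -1.065154340494772 tilt [-0.0004  0.0002 -1.    ]
yaw (tool z down => minus) 0.1348456595052312
0.12114034993229192 [ 0.6451 -0.1739 -0.7785 -1.6583]
```

View pics/g.png

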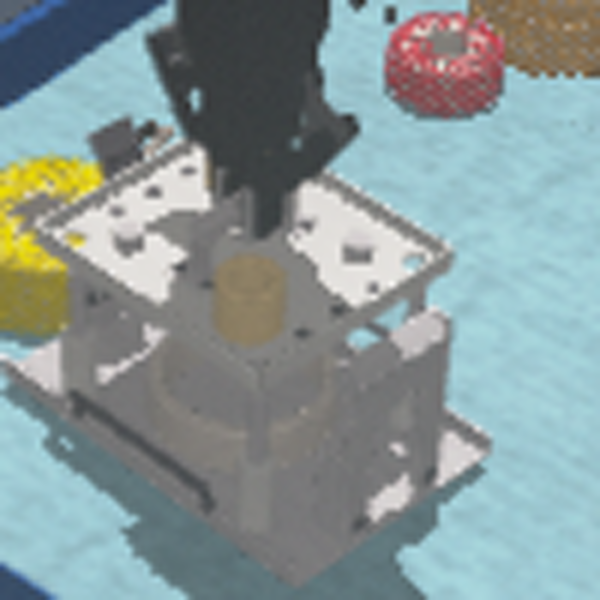

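The tray is level just above the tips. Its front-right hole at (412,262) sits about 1 px left of the pin at (418,300), so I'll shift about 2.5 mm in -y and 1 mm in -x and lower.

Emit:
send_rows(steps=[{"dx": -0.25, "dy": -0.1, "dz": 0, "yaw": 0, "gripper": 0}, {"dx": -0.25, "dy": -0.1, "dz": 0, "yaw": 0, "gripper": 0}, {"dx": -0.25, "dy": -0.1, "dz": 0.6, "yaw": 0, "gripper": 0}, {"dx": -0.25, "dy": -0.1, "dz": 1.1, "yaw": 0, "gripper": 0}, {"dx": -0.25, "dy": -0.1, "dz": 1.1, "yaw": 0, "gripper": 0}])

```text
clock: 5.48
tcp_pos: [0.6321, -0.1799, 0.1504]
orientation: [-2.241, -2.2, 0.001]
contact_force: [0.8, 0.5, -4.4]
grip_width: 0.01
gripper_force: 78.4
```

Emit:
send_rows(steps=[{"dx": 0, "dy": 0, "dz": 0.5, "yaw": 0, "gripper": 0}, {"dx": 0, "dy": 0, "dz": 1.0, "yaw": 0, "gripper": 0}, {"dx": 0, "dy": 0, "dz": 1.0, "yaw": 0, "gripper": 0}])

```text
clock: 5.85
tcp_pos: [0.6322, -0.18, 0.1406]
orientation: [-2.241, -2.2, 0.001]
contact_force: [-0.3, -0.8, -5.7]
grip_width: 0.0104
gripper_force: 78.4
```

Emit:
send_rows(steps=[{"dx": 0, "dy": 0, "dz": 1, "yaw": 0, "gripper": 0}, {"dx": 0, "dy": 0, "dz": 2, "yaw": 0, "gripper": 0}, {"dx": 0, "dy": 0, "dz": 3, "yaw": 0, "gripper": 0}, {"dx": 0, "dy": 0, "dz": 3.5, "yaw": 0, "gripper": 0}, {"dx": 0, "dy": 0, "dz": 3.6, "yaw": 0, "gripper": 0}])

```text
clock: 6.48
tcp_pos: [0.6324, -0.18, 0.1047]
orientation: [-2.242, -2.2, 0.001]
contact_force: [-0.3, 0.3, -5.4]
grip_width: 0.0103
gripper_force: 78.4
```

Emit:
send_rows(steps=[{"dx": 0, "dy": 0, "dz": 0.15, "yaw": 0, "gripper": 0}, {"dx": 0, "dy": 0, "dz": 0.3, "yaw": 0, "gripper": 0}, {"dx": 0, "dy": 0, "dz": 0.35, "yaw": 0, "gripper": 0}, {"dx": 0, "dy": 0, "dz": 0.4, "yaw": 0, "gripper": 0}])

```text
clock: 6.98
tcp_pos: [0.6327, -0.1801, 0.1014]
orientation: [2.242, 2.2, 0.0]
contact_force: [-0.4, -0.1, -2.1]
grip_width: 0.01
gripper_force: 79.2
```

Emit:
send_rows(steps=[{"dx": 0, "dy": 0, "dz": 0.1, "yaw": 0, "gripper": 0}, {"dx": 0, "dy": 0, "dz": 0.1, "yaw": 0, "gripper": 0}])

```text
clock: 7.22
tcp_pos: [0.6327, -0.1801, 0.1014]
orientation: [2.242, 2.2, -0.0]
contact_force: [-5.1, 1.0, 6.1]
grip_width: 0.0107
gripper_force: 80.2
```

Emit:
send_rows(steps=[{"dx": 0, "dy": 0, "dz": 0, "yaw": 0, "gripper": 0.3}, {"dx": 0, "dy": 0, "dz": 0, "yaw": 0, "gripper": 0.5}, {"dx": 0, "dy": 0, "dz": 0, "yaw": 0, "gripper": 0.5}, {"dx": 0, "dy": 0, "dz": 0, "yaw": 0, "gripper": 0.5}])

```text
clock: 7.72
tcp_pos: [0.6328, -0.1801, 0.1003]
orientation: [2.242, 2.2, 0.0]
contact_force: [-0.4, 0.7, -0.1]
grip_width: 0.0428
gripper_force: 0.0
```

Emit:
send_rows(steps=[{"dx": 0, "dy": 0, "dz": -2, "yaw": 0, "gripper": 0.5}, {"dx": 0, "dy": 0, "dz": -5, "yaw": 0, "gripper": 0.5}, {"dx": 0, "dy": 0, "dz": -10, "yaw": 0, "gripper": 0.8}, {"dx": 0, "dy": 0, "dz": -15, "yaw": 0, "gripper": 1}, {"dx": 0, "dy": 0, "dz": -18, "yaw": 0, "gripper": 1}])

```text
clock: 8.35
tcp_pos: [0.6336, -0.18, 0.2852]
orientation: [2.239, 2.198, 0.005]
contact_force: [0.5, -0.3, -1.2]
grip_width: 0.0857
gripper_force: 0.0
```

```bash
cat > cov.py <<'E'
from ef import *
f0=dict(f,color=cv2.imread('pics/top0.png')[...,::-1]);g0=dict(g,color=cv2.imread('pics/scene0.png')[...,::-1])
th=np.radians(30)
def Rc(psi,th=th):
    xr=np.array([np.cos(psi)*np.cos(th),np.sin(psi)*np.cos(th),np.sin(th)]);yr=np.array([-np.sin(psi),np.cos(psi),0]);return np.c_[xr,yr,np.cross(xr,yr)]
E
python3 - <<'E'
from cov import *
from mv import go
z=.004;o=[(-94,-65),(-94,-28),(-107,-28),(-107,28),(-94,28),(-94,65),(94,65),(94,-65),(-94,-65)]
O=np.array([(x/1e3,y/1e3,z if abs(x)<107 else .003) for x,y in o]);E=np.concatenate([seg(O[i],O[i+1],40) for i in range(8)])
gr=[grad(f0),grad(g0)]
def cost(v,ws):
    X=E@Rc(v[2]).T+[v[0],v[1],.065];s=0
    for w,G,q_ in zip(ws,(f0,g0),gr):
        q=proj(G,X).astype(np.float32);s-=w*cv2.remap(q_,q[:,0].reshape(1,-1),q[:,1].reshape(1,-1),cv2.INTER_LINEAR).mean()/q_.std()
    return s
for ws in((1,1),(1,0),(0,1)):
    b=min((minimize(cost,s0,args=(ws,),method='Nelder-Mead',options=dict(initial_simplex=s0+np.r_[np.zeros((1,3)),np.diag([.004,.004,.03])])) for s0 in (np.array([x,y,.255]) for x in(.606,.612,.618) for y in(.197,.203,.209))),key=lambda r:r.fun)
    print(ws,b.x[:2],np.degrees(b.x[2]),b.fun)
    if ws==(1,1): v=b.x
# handle ends: pixel rays intersected with plane 40 mm above underside
R=Rc(v[2]);t=np.r_[v[:2],.065]
def onplane(G,uv,h):
    a=ray(G,uv,0);c=ray(G,uv,.2);n=R[:,2];k=((t+n*h-a)@n)/((c-a)@n);return ((a+(c-a)*k[:,None])-t)@R
print('scene handle ends, cover frame',onplane(g0,px([(222,125),(150,200)],(185,195),4),.04))
np.save('v.npy',v)
# handle depth pts in cover frame from current clouds (original)
for PP in(P,Q):
    X=PP.reshape(-1,3);X=X[np.isfinite(X).all(1)];C=(X-t)@R;m=(abs(C[:,0])<.015)&(abs(C[:,1])<.06)&(C[:,2]>.030)&(C[:,2]<.055);C=C[m];print(len(C),C.mean(0),np.percentile(C,[5,95],axis=0))
go(t+R@[0,0,.033],np.degrees(v[2])+90)
im=cv2.resize(g0['color'][220:262,205:260],None,fx=14,fy=14,interpolation=cv2.INTER_CUBIC)
C=[(0,y,.04) for y in(-.036,-.028,0,.028,.036)]+[(0,y,.033) for y in (-.036,.036)]
for u in proj(g0,np.array(C)@R.T+t):
    q=((u-[205,220])+.5)*14-.5;cv2.circle(im,(int(q[0]),int(q[1])),3,(255,0,0),-1)
save(im,'h.png')
E
```

```text
(1, 1) [0.6096 0.2037] 14.562097767409389 -7.546538352966309
(1, 0) [0.6095 0.2022] 14.86310478590772 -3.2510292530059814
(0, 1) [0.6095 0.2045] 14.502904941174213 -4.428202152252197
scene handle ends, cover frame [[ 0.0004 -0.0255  0.04  ]
 [ 0.0008  0.052   0.04  ]]
119 [-0.     -0.0031  0.0382] [[-0.0062 -0.0333  0.0319]
 [ 0.0049  0.0269  0.0428]]
106 [-0.0001  0.006   0.0387] [[-0.0054 -0.026   0.033 ]
 [ 0.0051  0.0344  0.0426]]
clock 8.35 tcp [ 0.6336 -0.18    0.2852] F [ 0.4856 -0.2774 -1.2141] w 0.0857
shift cm [37.8882 -4.7997 19.1039] y-axis ang -1.0621126591648937 tilt [ 0.0052 -0.001  -1.    ]
yaw (tool z down => minus) 74.37578957342572
```

View pics/h.png

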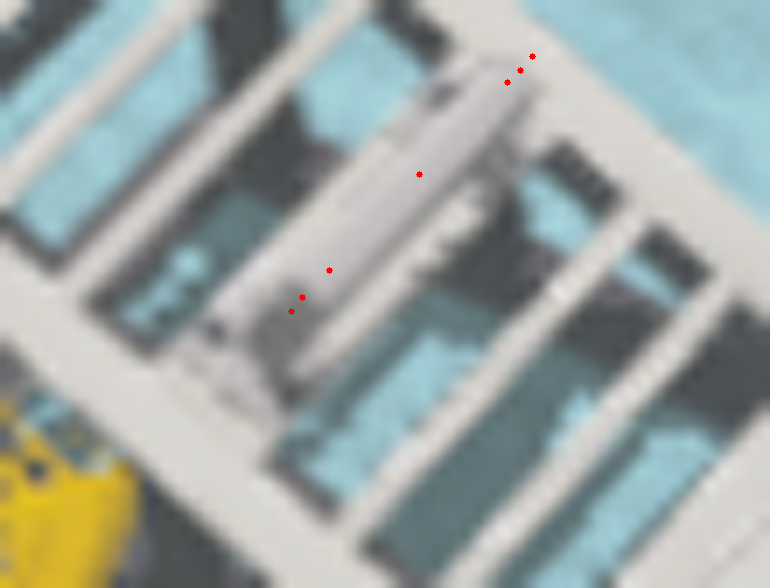

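The overlay shows the handle bar ends near ±30 mm, with the dots for ±36 mm lying just outside. The handle is therefore narrower than the 85 mm opening. Gripping it across y by its end faces lets the vertical tool hold the cover at its 30° tilt.

Emit:
send_rows(steps=[{"dx": 6, "dy": -0.8, "dz": 0, "yaw": 10, "gripper": 1}, {"dx": 12, "dy": -1.6, "dz": 0, "yaw": 20, "gripper": 1}, {"dx": 18, "dy": -2.4, "dz": 0, "yaw": 30, "gripper": 1}, {"dx": 24, "dy": -3.2, "dz": 0, "yaw": 40, "gripper": 1}, {"dx": 30, "dy": -4, "dz": 0, "yaw": 50, "gripper": 1}])

```text
clock: 8.98
tcp_pos: [0.598, 0.1226, 0.2821]
orientation: [2.965, 1.038, 0.003]
contact_force: [0.8, 0.1, -0.0]
grip_width: 0.0857
gripper_force: 0.0
```

```bash
python3 - <<'E'
from mv import *
go([.5936,.1996,.18],104.6);print(status.get_obs()['joints'])
E
```

```text
clock 8.97 tcp [0.598  0.1226 0.2821] F [ 0.76    0.1232 -0.0233] w 0.0857
shift cm [ 4.4397 -6.2958 10.2176] y-axis ang -51.40079167097345 tilt [ 0.0021  0.0006 -1.    ]
yaw (tool z down => minus) 23.999208329026544
[-0.07    0.3663 -0.3051  1.6725  0.1201  1.119  -1.3054]
```

Emit:
send_rows(steps=[{"dx": 1.5, "dy": -2.1, "dz": 3, "yaw": 8, "gripper": 1}, {"dx": 3, "dy": -4.2, "dz": 6, "yaw": 16, "gripper": 1}, {"dx": 4.4, "dy": -6.3, "dz": 9, "yaw": 24, "gripper": 1}, {"dx": 4.4, "dy": -6.3, "dz": 10.2, "yaw": 24, "gripper": 1}, {"dx": 4.4, "dy": -6.3, "dz": 10.2, "yaw": 24, "gripper": 1}])

```text
clock: 9.6
tcp_pos: [0.593, 0.1962, 0.1786]
orientation: [3.114, 0.41, -0.001]
contact_force: [0.4, 0.1, 0.4]
grip_width: 0.085
gripper_force: 0.0
```

Emit:
send_rows(steps=[{"dx": 0, "dy": 0, "dz": 0, "yaw": 0, "gripper": 1}, {"dx": 0, "dy": 0, "dz": 0, "yaw": 0, "gripper": 1}])

```text
clock: 9.85
tcp_pos: [0.5938, 0.1964, 0.1796]
orientation: [-3.115, -0.407, -0.003]
contact_force: [0.2, 0.0, -0.3]
grip_width: 0.0854
gripper_force: 0.0
```

```bash
python3 - <<'E'
from mv import *
go([.5936,.1996,.0996],104.6)
g=grab('scene');im=cv2.resize(g['color'][150:290,170:300],None,fx=4.6,fy=4.2,interpolation=cv2.INTER_CUBIC);save(im,'i.png')
E
```

```text
clock 9.85 tcp [0.5938 0.1964 0.1796] F [ 0.1675  0.0452 -0.2542] w 0.0854
shift cm [ 0.0461 -0.3144  8.0016] y-axis ang -75.12849708829509 tilt [ 0.002   0.0005 -1.    ]
yaw (tool z down => minus) 0.27150291170494256
```

Emit:
send_rows(steps=[{"dx": 0, "dy": -0.3, "dz": 2, "yaw": 0, "gripper": 1}, {"dx": 0, "dy": -0.3, "dz": 4, "yaw": 0, "gripper": 1}, {"dx": 0, "dy": -0.3, "dz": 5, "yaw": 0, "gripper": 1}, {"dx": 0, "dy": -0.3, "dz": 5.7, "yaw": 0, "gripper": 1}, {"dx": 0, "dy": -0.3, "dz": 6, "yaw": 0, "gripper": 1}])

```text
clock: 10.52
tcp_pos: [0.592, 0.2001, 0.1178]
orientation: [3.115, 0.408, -0.001]
contact_force: [0.3, -0.5, 0.4]
grip_width: 0.085
gripper_force: 0.0
```

Emit:
send_rows(steps=[{"dx": 0, "dy": 0, "dz": 0.6, "yaw": 0, "gripper": 1}, {"dx": 0, "dy": 0, "dz": 1.2, "yaw": 0, "gripper": 1}, {"dx": 0, "dy": 0, "dz": 1.8, "yaw": 0, "gripper": 1}, {"dx": 0, "dy": 0, "dz": 2, "yaw": 0, "gripper": 1}])

```text
clock: 11.02
tcp_pos: [0.5919, 0.2001, 0.0978]
orientation: [3.115, 0.408, -0.001]
contact_force: [-0.4, 0.0, 0.4]
grip_width: 0.0851
gripper_force: 0.0
```

```bash
python3 - <<'E'
from mv import *
go([.5936,.1996,.0996],104.6)
E
```

```text
clock 11.03 tcp [0.5919 0.2001 0.0978] F [-0.3985  0.0216  0.4337] w 0.0851
shift cm [ 0.1552  0.0934 -0.1796] y-axis ang -75.06375513540377 tilt [-0.0006 -0.0003 -1.    ]
yaw (tool z down => minus) 0.3362448645962104
```

Emit:
send_rows(steps=[{"dx": 0.15, "dy": 0, "dz": -0.15, "yaw": 0.3, "gripper": 1}, {"dx": 0.15, "dy": 0, "dz": -0.15, "yaw": 0.3, "gripper": 0.9}, {"dx": 0.15, "dy": 0, "dz": -0.15, "yaw": 0.3, "gripper": 0.8}, {"dx": 0.15, "dy": 0, "dz": -0.15, "yaw": 0.3, "gripper": 0.7}, {"dx": 0.15, "dy": 0, "dz": -0.15, "yaw": 0.3, "gripper": 0.6}], force=30)

```text
clock: 11.65
tcp_pos: [0.5939, 0.2002, 0.1004]
orientation: [3.116, 0.399, 0.001]
contact_force: [-0.8, -2.2, 5.5]
grip_width: 0.0673
gripper_force: 34.1
```

```bash
python3 - <<'E'
from mv import *
go([.5936,.1996,.0996],104.6);o=status.get_obs();print(o['gripper_force'],o['moment'])
E
```

```text
clock 11.65 tcp [0.5939 0.2002 0.1004] F [-0.7872 -2.2238  5.5074] w 0.0673
shift cm [-0.0431  0.0482  0.0777] y-axis ang -75.38758255253417 tilt [ 0.0007 -0.0003 -1.    ]
yaw (tool z down => minus) 0.012417447465850273
34.132238924503326 [-0.5311  0.2304  0.0373]
```

Emit:
send_rows(steps=[{"dx": 0, "dy": 0, "dz": 0, "yaw": 0, "gripper": 0.4}, {"dx": 0, "dy": 0, "dz": 0, "yaw": 0, "gripper": 0.4}, {"dx": -0.3, "dy": 0, "dz": -0.5, "yaw": 0, "gripper": 0.4}, {"dx": -0.6, "dy": 0, "dz": -1, "yaw": 0, "gripper": 0.4}, {"dx": -1.15, "dy": 0, "dz": -2, "yaw": 0, "gripper": 0.4}], force=100)

```text
clock: 12.28
tcp_pos: [0.5818, 0.1977, 0.1196]
orientation: [-3.116, -0.4, 0.002]
contact_force: [0.4, -0.1, -4.8]
grip_width: 0.0653
gripper_force: 111.6
```

Emit:
send_rows(steps=[{"dx": -0.6, "dy": 0, "dz": -1, "yaw": 0, "gripper": 0.4}, {"dx": -1.2, "dy": 0, "dz": -2, "yaw": 0, "gripper": 0.4}, {"dx": -2, "dy": 0, "dz": -3.5, "yaw": 0, "gripper": 0.4}, {"dx": -2.3, "dy": 0, "dz": -4, "yaw": 0, "gripper": 0.4}, {"dx": -2.3, "dy": 0, "dz": -4, "yaw": 0, "gripper": 0.4}])

```text
clock: 12.9
tcp_pos: [0.5602, 0.1919, 0.1605]
orientation: [-3.116, -0.4, -0.002]
contact_force: [-0.3, -0.9, -4.9]
grip_width: 0.0652
gripper_force: 111.7
```

```bash
cat > meas.py <<'E'
from cov import *
from mv import go,tool
def cover_now(G,lo=.02,rad=.13):
    """plane fit of cover in the grip; returns slope deg, dir deg, height of top plane under grasp point"""
    o,R,p=tool();PP=cloud(G);col=G['color'].astype(int)
    X=PP[np.isfinite(PP[...,2])&(col.min(-1)>90)&(np.ptp(col,axis=-1)<30)]
    gp=p-[0,0,.006]
    X=X[(np.hypot(X[:,0]-gp[0],X[:,1]-gp[1])<rad)&(X[:,2]>gp[2]-.11)&(X[:,2]<gp[2]+.06)&(X[:,2]>lo)]
    rng=np.random.default_rng(0);best=(0,)
    for _ in range(600):
        A=X[rng.choice(len(X),3,False)];n=np.cross(A[1]-A[0],A[2]-A[0]);l=np.linalg.norm(n)
        if l<1e-4: continue
        n/=l;n*=np.sign(n[2]+1e-9)
        if n[2]<.7: continue
        m=abs((X-A[0])@n)<.006
        if m.sum()>best[0]: best=(m.sum(),m)
    m=best[1]
    for _ in range(5):
        c=X[m].mean(0);n=np.linalg.svd(X[m]-c,full_matrices=False)[2][2];n*=np.sign(n[2]);m=abs((X-c)@n)<.006
    print('n pts',m.sum(),'of',len(X),'tilt',np.degrees(np.arccos(n[2])),'dir',np.degrees(np.arctan2(-n[1],-n[0])),'gp above plane',(gp-c)@n,'ctr',c)
    return X[m],n,c
E
python3 - <<'E'
from meas import *
g=grab('scene');f=grab('top')
go([.5936,.1996,.0996],104.6);o=status.get_obs();print(o['gripper_force'],o['moment'])
cover_now(g);cover_now(f)
E
```

```text
clock 13.0 tcp [0.5601 0.1917 0.1596] F [ 0.1665 -0.8898 -5.174 ] w 0.0653
shift cm [3.4377 0.0841 6.0003] y-axis ang -75.37348934359592 tilt [-0.0002 -0.0001 -1.    ]
yaw (tool z down => minus) 0.026510656404070687
111.6543710231781 [ 0.0276 -0.0431  0.0126]
n pts 1430 of 1784 tilt 30.29090708209859 dir 14.157377933574113 gp above plane 0.02930150340496419 ctr [0.5541 0.2058 0.1183]
n pts 495 of 534 tilt 29.965279380193643 dir 13.215735722378172 gp above plane 0.030796224043938464 ctr [0.5976 0.1472 0.1332]
```

Emit:
send_rows(steps=[{"dx": 0, "dy": 0, "dz": -4, "yaw": 0, "gripper": 0.4}, {"dx": 0, "dy": 1, "dz": -8, "yaw": 0, "gripper": 0.4}, {"dx": -0.2, "dy": 5, "dz": -10, "yaw": 2, "gripper": 0.4}, {"dx": -0.4, "dy": 10, "dz": -10, "yaw": 5, "gripper": 0.4}, {"dx": -0.6, "dy": 15, "dz": -10, "yaw": 8, "gripper": 0.4}])

```text
clock: 13.62
tcp_pos: [0.5925, 0.0438, 0.2596]
orientation: [3.136, 0.18, -0.0]
contact_force: [1.1, -0.8, -4.4]
grip_width: 0.0654
gripper_force: 113.6
```

```bash
python3 - <<'E'
from mv import *
go([.6432,-.1777,.2331],88.8);print(status.get_obs()['joints'])
E
```

```text
clock 13.62 tcp [0.5925 0.0438 0.2596] F [ 1.1336 -0.7683 -4.3708] w 0.0654
shift cm [ 2.5037 22.5889  2.6569] y-axis ang -83.43380483100948 tilt [-0.     -0.0001 -1.    ]
yaw (tool z down => minus) 7.766195168990521
[-0.0488  0.3486 -0.1655  1.7428  0.0648  1.0555 -1.6928]
```

Emit:
send_rows(steps=[{"dx": 0.6, "dy": 5, "dz": 0, "yaw": 2, "gripper": 0.4}, {"dx": 1.2, "dy": 10.5, "dz": 0, "yaw": 4, "gripper": 0.4}, {"dx": 1.9, "dy": 16, "dz": 0, "yaw": 6, "gripper": 0.4}, {"dx": 2.4, "dy": 20.5, "dz": 0, "yaw": 7.5, "gripper": 0.4}, {"dx": 2.5, "dy": 22.4, "dz": 0, "yaw": 7.8, "gripper": 0.4}])

```text
clock: 14.25
tcp_pos: [0.6426, -0.1787, 0.2587]
orientation: [3.14, -0.04, -0.002]
contact_force: [-0.3, -0.6, -4.2]
grip_width: 0.0654
gripper_force: 113.6
```

Emit:
send_rows(steps=[{"dx": 0, "dy": 0, "dz": 0.5, "yaw": 0, "gripper": 0.4}, {"dx": 0, "dy": 0, "dz": 1.2, "yaw": 0, "gripper": 0.4}, {"dx": 0, "dy": 0, "dz": 1.2, "yaw": 0, "gripper": 0.4}])

```text
clock: 14.62
tcp_pos: [0.6425, -0.1718, 0.2466]
orientation: [-3.14, 0.027, 0.003]
contact_force: [-0.3, -0.2, -5.3]
grip_width: 0.0652
gripper_force: 113.6
```

```bash
python3 - <<'E'
from meas import *
g=grab('scene');f=grab('top')
go([.6432,-.1777,.2331],88.8)
for G in(g,f):
    X,n,c=cover_now(G,.13)
# edge fit: offsets ex (along slope), ey and apparent gripper-frame in scene
o,R,p=tool();gp=p-[0,0,.006];psi=np.arctan2(R[1,1],R[0,1])+np.pi/2
Rm=Rc(psi,np.radians(30.1));z=.004
O=np.array([(-.094,-.065,z),(-.094,-.028,z),(-.107,-.028,.003),(-.107,.028,.003),(-.094,.028,z),(-.094,.065,z),(.094,.065,z),(.094,-.065,z),(-.094,-.065,z)])
E=np.concatenate([seg(O[i],O[i+1],40) for i in range(8)])
q_=grad(g)
def cost(v):
    q=proj(g,(E+[v[0],v[1],-.033])@Rm.T+gp).astype(np.float32);return -cv2.remap(q_,q[:,0].reshape(1,-1),q[:,1].reshape(1,-1),cv2.INTER_LINEAR).mean()/q_.std()
gridv=[(cost((a/1e3,b/1e3)),a,b) for a in np.arange(-12,12.1,1) for b in np.arange(-12,12.1,1)]
print(sorted(gridv)[:6])
E
```

```text
clock 14.72 tcp [ 0.643  -0.1728  0.2477] F [-0.4456  0.6199 -4.2236] w 0.0651
shift cm [0.0318 0.4864 1.4605] y-axis ang -91.04475139885689 tilt [-0.0003  0.0006 -1.    ]
yaw (tool z down => minus) 0.15524860114311423
n pts 1057 of 1222 tilt 29.880163094037375 dir -1.0053538438662901 gp above plane 0.030561679642015994 ctr [ 0.6388 -0.1585  0.2039]
n pts 182 of 188 tilt 29.39852490567222 dir 1.6145563802922667 gp above plane 0.03154174665532696 ctr [ 0.7071 -0.1189  0.2425]
[(np.float32(-1.8697528), np.float64(-4.0), np.float64(4.0)), (np.float32(-1.8656113), np.float64(-4.0), np.float64(5.0)), (np.float32(-1.8545012), np.float64(-5.0), np.float64(4.0)), (np.float32(-1.853831), np.float64(-3.0), np.float64(4.0)), (np.float32(-1.8535619), np.float64(-4.0), np.float64(3.0)), (np.float32(-1.852481), np.float64(-5.0), np.float64(5.0))]
```

Emit:
send_rows(steps=[{"dx": 0, "dy": 0.25, "dz": 0.6, "yaw": 0, "gripper": 0.4}, {"dx": 0, "dy": 0.5, "dz": 1.2, "yaw": 0, "gripper": 0.4}, {"dx": 0, "dy": 0.5, "dz": 1.5, "yaw": 0, "gripper": 0.4}, {"dx": 0, "dy": 0.5, "dz": 1.5, "yaw": 0, "gripper": 0.4}])

```text
clock: 15.22
tcp_pos: [0.6426, -0.1794, 0.2323]
orientation: [-3.141, 0.032, 0.001]
contact_force: [0.3, 0.4, -4.6]
grip_width: 0.0655
gripper_force: 113.7
```

```bash
python3 - <<'E'
from mv import *
go([.6187,-.1785,.2106],88.8)
E
```

```text
clock 15.22 tcp [ 0.6426 -0.1794  0.2323] F [ 0.2564  0.355  -4.5585] w 0.0655
shift cm [-2.3901 -0.0422  2.174 ] y-axis ang -91.17678866128445 tilt [-0.0008  0.0002 -1.    ]
yaw (tool z down => minus) 0.02321133871555503
```

Emit:
send_rows(steps=[{"dx": -0.6, "dy": 0, "dz": 0.8, "yaw": 0, "gripper": 0.4}, {"dx": -1.2, "dy": 0, "dz": 1.5, "yaw": 0, "gripper": 0.4}, {"dx": -1.9, "dy": 0, "dz": 2, "yaw": 0, "gripper": 0.4}, {"dx": -2.4, "dy": 0, "dz": 2.2, "yaw": 0, "gripper": 0.4}, {"dx": -2.4, "dy": 0, "dz": 2.2, "yaw": 0, "gripper": 0.4}])

```text
clock: 15.85
tcp_pos: [0.6184, -0.1791, 0.2108]
orientation: [3.141, -0.033, -0.0]
contact_force: [0.7, 0.2, -5.2]
grip_width: 0.0651
gripper_force: 113.7
```

```bash
python3 - <<'E'
from mv import *
go([.6037,-.1785,.2020],88.8)
E
```

```text
clock 15.85 tcp [ 0.6184 -0.1791  0.2108] F [ 0.7256  0.2044 -5.2268] w 0.0651
shift cm [-1.4693 -0.0274  0.8832] y-axis ang -91.18609493291797 tilt [-0.0002 -0.0001 -1.    ]
yaw (tool z down => minus) 0.013905067082021105
```

Next I'll slide in along the slope with force checks.

Emit:
send_rows(steps=[{"dx": -0.4, "dy": 0, "dz": 0.23, "yaw": 0, "gripper": 0.4}, {"dx": -0.8, "dy": 0, "dz": 0.46, "yaw": 0, "gripper": 0.4}, {"dx": -0.8, "dy": 0, "dz": 0.46, "yaw": 0, "gripper": 0.4}])

```text
clock: 16.23
tcp_pos: [0.6103, -0.1788, 0.2059]
orientation: [-3.141, 0.032, 0.001]
contact_force: [0.6, -0.6, -4.5]
grip_width: 0.0654
gripper_force: 113.7
```

Emit:
send_rows(steps=[{"dx": -0.3, "dy": 0, "dz": 0.17, "yaw": 0, "gripper": 0.4}, {"dx": -0.5, "dy": 0, "dz": 0.29, "yaw": 0, "gripper": 0.4}, {"dx": -0.5, "dy": 0, "dz": 0.29, "yaw": 0, "gripper": 0.4}])

```text
clock: 16.6
tcp_pos: [0.6056, -0.1787, 0.2032]
orientation: [3.141, -0.032, -0.001]
contact_force: [-0.0, -0.8, -4.4]
grip_width: 0.0653
gripper_force: 113.7
```

```bash
python3 - <<'E'
from mv import *
go([.6037,-.1785,.2020],88.8);print(status.get_obs()['moment'])
E
```

```text
clock 16.6 tcp [ 0.6056 -0.1787  0.2032] F [-0.0494 -0.819  -4.4414] w 0.0653
shift cm [-0.191  -0.0175  0.1171] y-axis ang -91.17616857173552 tilt [-0.0003 -0.     -1.    ]
yaw (tool z down => minus) 0.023831428264486476
[-0.0258  0.0735 -0.0332]
```

Emit:
send_rows(steps=[{"dx": -0.15, "dy": 0, "dz": 0.08, "yaw": 0, "gripper": 0.4}, {"dx": -0.25, "dy": 0, "dz": 0.12, "yaw": 0, "gripper": 0.4}, {"dx": -0.25, "dy": 0, "dz": 0.12, "yaw": 0, "gripper": 0.4}])

```text
clock: 16.98
tcp_pos: [0.6035, -0.1786, 0.2023]
orientation: [3.141, -0.032, 0.001]
contact_force: [-0.1, -0.1, -3.0]
grip_width: 0.0653
gripper_force: 113.7
```

Emit:
send_rows(steps=[{"dx": -0.15, "dy": 0, "dz": 0.05, "yaw": 0, "gripper": 0.4}, {"dx": -0.15, "dy": 0, "dz": 0.05, "yaw": 0, "gripper": 0.4}])

```text
clock: 17.23
tcp_pos: [0.6029, -0.1786, 0.2024]
orientation: [3.141, -0.032, 0.004]
contact_force: [3.5, 0.1, -0.4]
grip_width: 0.0653
gripper_force: 113.9
```

```bash
python3 - <<'E'
from meas import *
go([.6017,-.1785,.2016],88.8);print(status.get_obs()['moment'])
g=grab('scene');cover_now(g,.12)
E
```

```text
clock 17.23 tcp [ 0.6029 -0.1786  0.2024] F [ 3.4679  0.0897 -0.4236] w 0.0653
shift cm [-0.1159 -0.0047  0.0808] y-axis ang -91.15955472632896 tilt [ 0.0026 -0.0003 -1.    ]
yaw (tool z down => minus) 0.04044527367102546
[ 0.0269 -0.5503  0.0247]
n pts 1042 of 1212 tilt 29.454131830165487 dir -1.3676018491896118 gp above plane 0.029615078303758275 ctr [ 0.601  -0.1645  0.1611]
```

Emit:
send_rows(steps=[{"dx": 0, "dy": 0, "dz": 0, "yaw": 0, "gripper": 0.4}, {"dx": 0.34, "dy": 0, "dz": 0.35, "yaw": 0, "gripper": 0.4}, {"dx": 0.68, "dy": 0, "dz": 0.7, "yaw": 0, "gripper": 0.4}, {"dx": 0.68, "dy": 0, "dz": 0.7, "yaw": 0, "gripper": 0.4}], force=40)

```text
clock: 17.77
tcp_pos: [0.6097, -0.1786, 0.1954]
orientation: [3.141, -0.032, 0.002]
contact_force: [3.2, 0.5, 6.6]
grip_width: 0.0652
gripper_force: 115.2
```

```bash
python3 - <<'E'
from meas import *
go([.6017,-.1785,.2016],88.8);print(status.get_obs()['moment'])
g=grab('scene');cover_now(g,.12)
E
```

```text
clock 17.77 tcp [ 0.6097 -0.1786  0.1954] F [3.1582 0.4948 6.6292] w 0.0652
shift cm [-0.7973  0.0086 -0.6171] y-axis ang -91.15853913514283 tilt [ 0.0015 -0.0001 -1.    ]
yaw (tool z down => minus) 0.0414608648571857
[ 0.2847  0.1107 -0.0643]
n pts 1000 of 1209 tilt 24.528920779753808 dir -0.894461911079317 gp above plane 0.029620982690036934 ctr [ 0.6049 -0.1645  0.1547]
```

Emit:
send_rows(steps=[{"dx": 0.31, "dy": 0, "dz": 0.37, "yaw": 0, "gripper": 0.4}, {"dx": 0.63, "dy": 0, "dz": 0.75, "yaw": 0, "gripper": 0.4}, {"dx": 0.9, "dy": 0, "dz": 1.15, "yaw": 0, "gripper": 0.4}, {"dx": 1.18, "dy": 0, "dz": 1.55, "yaw": 0, "gripper": 0.4}, {"dx": 1.18, "dy": 0, "dz": 1.55, "yaw": 0, "gripper": 0.4}])

```text
clock: 18.45
tcp_pos: [0.622, -0.1788, 0.1801]
orientation: [3.141, -0.032, 0.004]
contact_force: [5.2, 1.3, 7.3]
grip_width: 0.0657
gripper_force: 116.6
```

```bash
python3 - <<'E'
from meas import *
go([.6017,-.1785,.2016],88.8);print(status.get_obs()['moment'])
g=grab('scene');X,n,c=cover_now(g,.12)
E
```

```text
clock 18.45 tcp [ 0.622  -0.1788  0.1801] F [5.1566 1.3451 7.2572] w 0.0657
shift cm [-2.0226  0.0125 -2.1512] y-axis ang -91.15511796645153 tilt [ 0.0026 -0.0001 -1.    ]
yaw (tool z down => minus) 0.044882033548447
[ 0.2097 -0.0522 -0.1488]
n pts 973 of 1187 tilt 14.749738097667262 dir -0.21076341609670068 gp above plane 0.02885415927444315 ctr [ 0.6086 -0.1664  0.1409]
```

Emit:
send_rows(steps=[{"dx": 0.24, "dy": 0, "dz": 0.42, "yaw": 0, "gripper": 0.4}, {"dx": 0.48, "dy": 0, "dz": 0.85, "yaw": 0, "gripper": 0.4}, {"dx": 0.68, "dy": 0, "dz": 1.3, "yaw": 0, "gripper": 0.4}, {"dx": 0.68, "dy": 0, "dz": 1.3, "yaw": 0, "gripper": 0.4}])

```text
clock: 19.0
tcp_pos: [0.629, -0.1791, 0.1672]
orientation: [3.141, -0.032, 0.005]
contact_force: [5.0, 0.1, 6.5]
grip_width: 0.0653
gripper_force: 118.2
```

```bash
python3 - <<'E'
from meas import *
go([.6017,-.1785,.2016],88.8);print(status.get_obs()['moment'])
g=grab('scene');X,n,c=cover_now(g,.115)
E
```

```text
clock 19.0 tcp [ 0.629  -0.1791  0.1672] F [4.9695 0.1213 6.5269] w 0.0653
shift cm [-2.72   -0.0007 -3.444 ] y-axis ang -91.15157784217452 tilt [ 0.003  -0.0004 -1.    ]
yaw (tool z down => minus) 0.048422157825484646
[ 0.0791 -0.1082 -0.1204]
n pts 1015 of 1227 tilt 7.533454200443356 dir 2.7879385295021453 gp above plane 0.028824851139908018 ctr [ 0.6119 -0.168   0.1301]
```

Emit:
send_rows(steps=[{"dx": 0.14, "dy": 0, "dz": 0.32, "yaw": 0, "gripper": 0.4}, {"dx": 0.27, "dy": 0, "dz": 0.63, "yaw": 0, "gripper": 0.4}, {"dx": 0.34, "dy": 0, "dz": 0.85, "yaw": 0, "gripper": 0.4}, {"dx": 0.34, "dy": 0, "dz": 0.85, "yaw": 0, "gripper": 0.4}])

```text
clock: 19.55
tcp_pos: [0.6326, -0.1793, 0.1589]
orientation: [3.141, -0.032, 0.006]
contact_force: [5.0, 0.9, 6.6]
grip_width: 0.0659
gripper_force: 119.6
```

Emit:
send_rows(steps=[{"dx": 0.1, "dy": 0, "dz": 0.25, "yaw": 0, "gripper": 0.4}, {"dx": 0.16, "dy": 0, "dz": 0.45, "yaw": 0, "gripper": 0.4}, {"dx": 0.16, "dy": 0, "dz": 0.45, "yaw": 0, "gripper": 0.4}])

```text
clock: 19.92
tcp_pos: [0.6342, -0.1795, 0.1547]
orientation: [3.141, -0.033, 0.006]
contact_force: [5.8, -0.6, 6.9]
grip_width: 0.0654
gripper_force: 120.3
```

```bash
python3 - <<'E'
from meas import *
go([.6017,-.1785,.153],88.8);print(status.get_obs()['moment'])
g=grab('scene');X,n,c=cover_now(g,.10)
E
```

```text
clock 19.93 tcp [ 0.6342 -0.1795  0.1547] F [ 5.8087 -0.6455  6.8603] w 0.0654
shift cm [-3.2518 -0.0352  0.1556] y-axis ang -91.1957092411551 tilt [ 0.004  -0.0007 -1.    ]
yaw (tool z down => minus) 0.004290758844888387
[-0.0363 -0.3041 -0.239 ]
n pts 929 of 1286 tilt 1.4818214169598443 dir -3.027573507827335 gp above plane 0.02828925482695483 ctr [ 0.6107 -0.168   0.1198]
```

Emit:
send_rows(steps=[{"dx": 0, "dy": 0, "dz": 0.15, "yaw": 0, "gripper": 0.4}, {"dx": 0, "dy": 0, "dz": 0.3, "yaw": 0, "gripper": 0.4}, {"dx": 0, "dy": 0, "dz": 0.3, "yaw": 0, "gripper": 0.4}])

```text
clock: 20.35
tcp_pos: [0.6348, -0.1795, 0.1529]
orientation: [3.141, -0.033, 0.008]
contact_force: [5.8, -0.3, 12.5]
grip_width: 0.0653
gripper_force: 121.0
```

```bash
python3 - <<'E'
from meas import *
go([.6017,-.1785,.153],88.8);print(status.get_obs()['moment'])
g=grab('scene');X,n,c=cover_now(g,.10)
E
```

```text
clock 20.35 tcp [ 0.6348 -0.1795  0.1529] F [ 5.7941 -0.3415 12.5311] w 0.0653
shift cm [-3.3089 -0.0328 -0.0324] y-axis ang -91.18965577270338 tilt [ 0.0053 -0.0009 -1.    ]
yaw (tool z down => minus) 0.01034422729662765
[ 0.0915  0.1715 -0.1883]
n pts 920 of 1258 tilt 0.5855794784563089 dir -18.481668988125982 gp above plane 0.028511581995368133 ctr [ 0.6094 -0.1679  0.1181]
```

Emit:
send_rows(steps=[{"dx": 0, "dy": 0, "dz": 0.2, "yaw": 0, "gripper": 0.4}, {"dx": 0, "dy": 0, "dz": 0.4, "yaw": 0, "gripper": 0.4}, {"dx": 0, "dy": 0, "dz": 0.4, "yaw": 0, "gripper": 0.4}])

```text
clock: 20.78
tcp_pos: [0.6352, -0.1797, 0.152]
orientation: [3.14, -0.032, 0.011]
contact_force: [-4.3, 1.8, 31.4]
grip_width: 0.0656
gripper_force: 123.2
```

Emit:
send_rows(steps=[{"dx": 0, "dy": 0, "dz": -0.3, "yaw": 0, "gripper": 0.4}, {"dx": 0, "dy": 0, "dz": -0.6, "yaw": 0, "gripper": 0.4}, {"dx": 0, "dy": 0, "dz": -0.8, "yaw": 0, "gripper": 0.4}, {"dx": 0, "dy": 0, "dz": -0.8, "yaw": 0, "gripper": 0.4}])

```text
clock: 21.28
tcp_pos: [0.6349, -0.1796, 0.1531]
orientation: [3.14, -0.031, 0.008]
contact_force: [15.4, -3.0, -12.3]
grip_width: 0.0655
gripper_force: 118.0
```

```bash
python3 - <<'E'
from meas import *
go([.6017,-.1785,.153],88.8);print(status.get_obs()['moment'])
g=grab('scene');X,n,c=cover_now(g,.10)
E
```

```text
clock 21.27 tcp [ 0.6349 -0.1796  0.1531] F [ 15.368   -3.0362 -12.3224] w 0.0655
shift cm [-3.3236 -0.049  -0.0094] y-axis ang -91.13661389390194 tilt [ 0.0052 -0.001  -1.    ]
yaw (tool z down => minus) 0.06338610609805073
[-0.2726 -2.5757  0.1524]
n pts 930 of 1273 tilt 0.5500444421471695 dir -44.445885108352236 gp above plane 0.028332654777121 ctr [ 0.6092 -0.168   0.1185]
```

Emit:
send_rows(steps=[{"dx": 0.05, "dy": 0, "dz": 0.45, "yaw": 0, "gripper": 0.4}, {"dx": 0.05, "dy": 0, "dz": 0.45, "yaw": 0, "gripper": 0.4}, {"dx": 0.05, "dy": 0, "dz": 0.45, "yaw": 0, "gripper": 0.9}, {"dx": 0.05, "dy": 0, "dz": 0.45, "yaw": 0, "gripper": 1}, {"dx": 0.05, "dy": 0, "dz": 0.45, "yaw": 0, "gripper": 1}])

```text
clock: 21.95
tcp_pos: [0.6319, -0.1792, 0.1488]
orientation: [-3.141, 0.032, 0.003]
contact_force: [0.3, -0.1, -0.7]
grip_width: 0.0854
gripper_force: 0.0
```

Emit:
send_rows(steps=[{"dx": 0, "dy": 0, "dz": 0, "yaw": 0, "gripper": 1}, {"dx": 0, "dy": 0, "dz": -1, "yaw": 0, "gripper": 1}, {"dx": 0, "dy": 0, "dz": -3, "yaw": 0, "gripper": 1}, {"dx": 0, "dy": 0, "dz": -6, "yaw": 0, "gripper": 1}, {"dx": 0, "dy": 0, "dz": -10, "yaw": 0, "gripper": 1}])

```text
clock: 22.58
tcp_pos: [0.6325, -0.1792, 0.2516]
orientation: [3.141, -0.032, -0.0]
contact_force: [0.5, -0.3, -0.0]
grip_width: 0.0857
gripper_force: 0.0
```

```bash
python3 - <<'E'
from meas import *
go([.635,-.1785,.153],88.8)
g=grab('scene');PP=cloud(g);X=PP[np.isfinite(PP[...,2])]
X=X[(abs(X[:,0]-.632)<.1)&(abs(X[:,1]+.1745)<.06)&(X[:,2]>.105)&(X[:,2]<.13)]
k=np.linalg.lstsq(np.c_[X[:,:2]-[.632,-.178],np.ones(len(X))],X[:,2],rcond=None)[0];print('cover plane',len(X),np.degrees(k[:2]),k[2])
C=PP[np.isfinite(PP[...,2])];C=C[(C[:,0]>.70)&(C[:,0]<.76)&(abs(C[:,1]+.178)<.03)&(C[:,2]>.125)&(C[:,2]<.16)];print('catch pts',len(C),C.mean(0),C.min(0),C.max(0))
E
```

```text
clock 22.57 tcp [ 0.6325 -0.1792  0.2516] F [ 0.4883 -0.2722 -0.0482] w 0.0857
shift cm [ 0.2444 -0.0741  9.8583] y-axis ang -91.1705044157768 tilt [-0. -0. -1.]
yaw (tool z down => minus) 0.029495584223184323
cover plane 898 [ 0.1023 -0.166 ] 0.11821230849192693
catch pts 66 [ 0.7314 -0.177   0.1368] [ 0.72   -0.1928  0.1253] [ 0.7401 -0.1603  0.1476]
```

Emit:
send_rows(steps=[{"dx": 0, "dy": 0, "dz": -2, "yaw": 0, "gripper": 1}, {"dx": 0, "dy": 0, "dz": -2, "yaw": 0, "gripper": 1}, {"dx": 0, "dy": 0, "dz": -2, "yaw": 0, "gripper": 1}, {"dx": 0, "dy": 0, "dz": -2, "yaw": 0, "gripper": 1}])

```text
clock: 23.12
tcp_pos: [0.6323, -0.1791, 0.2687]
orientation: [-3.141, 0.032, 0.002]
contact_force: [-0.3, -1.3, 0.4]
grip_width: 0.0853
gripper_force: 0.0
```

```bash
python3 -c "
from bench import workorder
print(workorder.hand_in())"
```

```text
the job is handed in; nothing more can be done
None
```

The job is handed in at about 23 s of the 58 s allowed, with no verdict returned: by my measurements the tray is on its collars, the cover is hooked and flat (top at 118 mm), the catch held it against a 12 N pull, and the gripper is clear.

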